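Row up bearing caps and index the gauge carrier

ROBOT

A 7-joint arm with a two-finger parallel gripper is mounted at the origin on the work surface. World frame = base frame: x ahead of the robot, y to its left, z up, the work surface at z = 0. Lengths are in m, angles in rad, forces in N, time in s.
With the tool pointing down it reaches from about 0.425 to 1.025 m from the base axis. Payload 3.6 kg.
Tool frame: the origin (TCP) lies at the very end of the fingers, on their centre line; the grasp point (between the pads) lies 19 mm behind it; z points along the fingers, y is the line along which they close (so a half turn about z gives the same grasp; the last joint's range is limited). The gripper opens to 85 mm and grips with 20 to 120 N. Pads are 22 mm wide; open, the fingers measure 114 mm over their backs; the gripper's body (76 mm by 85 mm) begins 54 mm behind the grasp point. The pads swing forward as they close: fully open they stand 13 mm farther back than shut.
Start: joints at [-0.093, 0.591, 0.048, 1.609, -0.033, 0.943, -0.034], TCP at [0.725, 0, 0.231] pointing down, gripper open.
Joint ranges: [-2.69, 2.69], [-0.47, 2.24], [-1.27, 1.36], [0.19, 2.51], [-1.53, 4.68], [0.08, 2.07], [-3.09, 3.09]. Speed limits (rad/s): [2.57, 2.57, 3.14, 3.14, 3.14, 3.14, 3.14].

INTERFACE

Orientations are given as a 3x3 rotation matrix whose columns are the frame's x, y, z axes.
In Python, from station import arm, capture, camera_model, outline_of, spot_point gives the robot as it stands.
- The arm moves only by the tool play_rows, never from a script. Its argument "motion" is a list of rows, each a list of 6 numbers: the shift along the tool's x, y, z normalised to -1 to 1, where 1 is 10 cm, then the turn, a rotation vector about the tool's x, y, z normalised to -1 to 1, where 1 is pi rad. A call has 1 to 12 rows; each row is the pose to reach, as a shift and turn from the pose commanded when the call began, along the tool's axes at that moment, turning the shorter way round; what a row does not reach only later rows make up. A row lasts 1/10 s, in which the tool goes at most 50 mm and 8.59 degrees, less where a joint would pass 70% of its speed; a pose out of reach is approached as far as the arm can. A call with a number of a shift or a turn outside -1 to 1 is refused whole. A call with a gripper value outside its range is refused whole. "grip" is the opening, from 0 (shut) to 1 (fully open), set as the call begins (left out, the last holds). The fingers move at their own pace and stop on an object; "grip_force" is the grip in N (left out, the last holds). Time passes only in rows, so rows that repeat a pose let the fingers close. It gives the time, the measured TCP pose, the force, the opening and the grip force at its end, in the units of the state.
- arm.observe(): the state, without advancing time (a new reading comes with each control period).
- capture(name): name is "scene" or "side" or "wrist"; returns (picture, depth): 384x512x3 uint8, blue, green, red; 384x512 float32, m along the optical axis (not along the pixel's ray), 0 where there is no reading.
- camera_model(name): a dict with "mtx" (3x3 intrinsics, pixels), "k1" (the pictures are not rectified: a ray, as slopes to the right and down, at radius r is drawn at 1 + k1 r^2 times it, then the intrinsics apply), "xyz" and "attitude" of the camera in the world. Camera axes: x right, y down, z forward; pixel columns grow to the right and rows downward; lengths in m; the calibration is good to about 2 mm. A picture is of the moment at which its call begins: read the wrist's pose just before it. camera_model takes no time and is no camera call; for the wrist camera it gives the pose at the moment of the call.
- arm.sign_off(): hands the job in; it is judged then, once.
Trained networks look in the newest picture that a camera, given by its name, has taken for a name from the list of things; names that differ only in an ending like _2 or _b are one class to them, and where a whole thing is asked for, a point or a joint stands for the part that bears it (a point fixed in the world has none). Each returns a list of dicts, best first, with "score" (0 to 1); they miss things now and then, are a little off and sometimes report something else, mostly with a low value. They report only what shows in the picture. A call takes as long as a camera call. They do not tell look-alikes from the thing itself.
- outline_of(target, camera): "mask" (384x512 bool, what is visible of it) and "point" ([row, column] in pixels, amid what is visible of it).
- spot_point(target, camera): "point" ([row, column] in pixels: a listed point, or the origin of a listed thing).
The state is a dict: "time": time; "joint_pos": joint angles; "qd": joint speeds; "effort": joint torques, N m; "eef_pos": TCP position; "tcp_rot": TCP orientation; "wrist_force": force on the tool from outside, world axes, zero at the start; "wrist_torque": the same for the moment, N m; "gripper_width": opening from 0.0 (shut) to 1.0 (fully open); "gripper_force": force on a finger pad.
Only numpy, scipy, OpenCV 4.12 (cv2) and the standard library are available. Lean on these libraries where they do the work, as an engineer would, in place of code of your own. Each camera call takes 0.05 s, during which the arm holds its last target. There are 200 camera calls.

TASK

Set the three bearing caps upright in an even row on the carrier, one between each pair of scribed lines, square to the fence and with their ends up against it. Only then push the carrier along its rail to the next station, the first detent it comes to, where the leading cap stands under the gauge bridge: it must click home there without running on past, with the row still in order. Leave the other things on the bench where they are.

Things in the scene. Friction and masses are not known exactly. Their poses are not given: they have to be found in the camera images.
- rail: Fixed indexing rail on the bench: dark steel base plate 130 mm (x) by 600 mm (y) by 8 mm with two steel runners. Origin: centre of its underside, on the bench; its y axis is the direction of travel towards the gauge bridge. End blocks at y = +-294 mm, up to 34 mm above the bench.
- gauge_bridge (a point): Middle of the underside of the beam of the grey gauge bridge that stands across the rail (axes as the rail's), 106 mm above the bench. Beam 198 mm (x) by 24 mm (y) by 18 mm; posts 22 x 24 mm at x = +-88 mm with feet 46 x 40 mm; a dial 52 mm across on top, up to 176 mm above the bench.
- gauge_station (a point): Point on the rail (axes as the rail's) where the carrier's origin lies when it is home in the detent of the gauge station; marked by white lines on both edges of the base plate, 80 mm before the bridge. A spring ball plunger there draws the carrier in over its last 5 mm or so and resists with about 6 N while being run over. A second such detent lies 60 mm further on (not wanted).
- carrier: Aluminium carrier that slides freely along the rail (about 2 N friction), only along its own y axis, which is the rail's. Origin on its middle line at bench height. Deck 100 mm (x) by 260 mm (y), top face 40 mm above the bench. A fence 8 mm high runs along the far edge (+x), inner face at x = +38 mm. Its middle is marked by a short dark tick on its near edge (x = -45 mm).
- push_plate (a point): Centre of the top of the carrier's black upright push plate at its trailing end (y = -122 mm on the carrier): 50 mm wide (x), 14 mm thick (y), 45 mm high above the deck, top 85 mm above the bench.
- place1 (a point): Place for a cap on the carrier: where the centre of a cap's underside lies when the cap stands with its length along the carrier's x, its end touching the fence, midway between a pair of scribed lines 30 mm apart. At deck height (40 mm above the bench), x = +7 mm, y = -60 mm on the carrier; axes as the carrier's.
- place2 (a point): The same, middle place, y = +10 mm on the carrier.
- place3 (a point): The same, leading place, y = +80 mm on the carrier.
- capA: Dark steel main-bearing cap, an arched block 62 mm long (its x), 26 mm thick (its y), 32 mm high, with two bolt heads (13 mm across, 5 mm high) on top at x = +-22 mm; legs 18 mm long at both ends, open arch 18 mm high between them. 0.25 kg. Origin: centre of its underside. Starts on the bench beside the rail. The three caps are alike and may go in any order.
- capB: A second cap, the same. Starts askew on the carrier's deck.
- capC: A third cap, the same. Starts askew on the carrier's deck.
- piston: Bystander: aluminium piston with black skirt, 82 mm diameter, 58 mm high, standing on the bench. Origin: centre of its underside.
- rod: Bystander: steel connecting rod lying flat, about 160 mm long (its x), 78 mm wide at the big end (+x), 22 mm high. Origin: near its middle, underside.
- jar: Bystander: black plastic jar of assembly paste with a white lid, 60 mm diameter, 70 mm high. Origin: centre of its underside.
- pin_tray: Bystander: grey plastic tray of steel piston pins, 85 mm (x) by 110 mm (y) by 30 mm high. Origin: centre of its underside.
Not all that is in view belongs to the job. What is shaped like the capC but orange is not meant.

How it is judged:
On the way, in this order (a step that is already met when the one before it is completed fails the run):
1. The three caps stand in their row on the carrier while the carrier is still at least 20 mm short of the gauge station (((x of capA in the frame of place1 between -0.006 and 0.004 m and y of capA in the frame of place1 between -0.007 and 0.007 m and z of capA in the frame of place1 between -0.004 and 0.004 m and angle between the x axis of capA and the x axis of carrier, either way round below 0.12 rad and angle between capA's own z axis and vertical below 0.08 rad) or (x of capB in the frame of place1 between -0.006 and 0.004 m and y of capB in the frame of place1 between -0.007 and 0.007 m and z of capB in the frame of place1 between -0.004 and 0.004 m and angle between the x axis of capB and the x axis of carrier, either way round below 0.12 rad and angle between capB's own z axis and vertical below 0.08 rad) or (x of capC in the frame of place1 between -0.006 and 0.004 m and y of capC in the frame of place1 between -0.007 and 0.007 m and z of capC in the frame of place1 between -0.004 and 0.004 m and angle between the x axis of capC and the x axis of carrier, either way round below 0.12 rad and angle between capC's own z axis and vertical below 0.08 rad)) and ((x of capA in the frame of place2 between -0.006 and 0.004 m and y of capA in the frame of place2 between -0.007 and 0.007 m and z of capA in the frame of place2 between -0.004 and 0.004 m and angle between the x axis of capA and the x axis of carrier, either way round below 0.12 rad and angle between capA's own z axis and vertical below 0.08 rad) or (x of capB in the frame of place2 between -0.006 and 0.004 m and y of capB in the frame of place2 between -0.007 and 0.007 m and z of capB in the frame of place2 between -0.004 and 0.004 m and angle between the x axis of capB and the x axis of carrier, either way round below 0.12 rad and angle between capB's own z axis and vertical below 0.08 rad) or (x of capC in the frame of place2 between -0.006 and 0.004 m and y of capC in the frame of place2 between -0.007 and 0.007 m and z of capC in the frame of place2 between -0.004 and 0.004 m and angle between the x axis of capC and the x axis of carrier, either way round below 0.12 rad and angle between capC's own z axis and vertical below 0.08 rad)) and ((x of capA in the frame of place3 between -0.006 and 0.004 m and y of capA in the frame of place3 between -0.007 and 0.007 m and z of capA in the frame of place3 between -0.004 and 0.004 m and angle between the x axis of capA and the x axis of carrier, either way round below 0.12 rad and angle between capA's own z axis and vertical below 0.08 rad) or (x of capB in the frame of place3 between -0.006 and 0.004 m and y of capB in the frame of place3 between -0.007 and 0.007 m and z of capB in the frame of place3 between -0.004 and 0.004 m and angle between the x axis of capB and the x axis of carrier, either way round below 0.12 rad and angle between capB's own z axis and vertical below 0.08 rad) or (x of capC in the frame of place3 between -0.006 and 0.004 m and y of capC in the frame of place3 between -0.007 and 0.007 m and z of capC in the frame of place3 between -0.004 and 0.004 m and angle between the x axis of capC and the x axis of carrier, either way round below 0.12 rad and angle between capC's own z axis and vertical below 0.08 rad)) and y of carrier in the frame of gauge_station below -0.02 m), for 0.1 s.
2. The carrier is home in the gauge station's detent with the row still in order (((x of capA in the frame of place1 between -0.006 and 0.004 m and y of capA in the frame of place1 between -0.007 and 0.007 m and z of capA in the frame of place1 between -0.004 and 0.004 m and angle between the x axis of capA and the x axis of carrier, either way round below 0.12 rad and angle between capA's own z axis and vertical below 0.08 rad) or (x of capB in the frame of place1 between -0.006 and 0.004 m and y of capB in the frame of place1 between -0.007 and 0.007 m and z of capB in the frame of place1 between -0.004 and 0.004 m and angle between the x axis of capB and the x axis of carrier, either way round below 0.12 rad and angle between capB's own z axis and vertical below 0.08 rad) or (x of capC in the frame of place1 between -0.006 and 0.004 m and y of capC in the frame of place1 between -0.007 and 0.007 m and z of capC in the frame of place1 between -0.004 and 0.004 m and angle between the x axis of capC and the x axis of carrier, either way round below 0.12 rad and angle between capC's own z axis and vertical below 0.08 rad)) and ((x of capA in the frame of place2 between -0.006 and 0.004 m and y of capA in the frame of place2 between -0.007 and 0.007 m and z of capA in the frame of place2 between -0.004 and 0.004 m and angle between the x axis of capA and the x axis of carrier, either way round below 0.12 rad and angle between capA's own z axis and vertical below 0.08 rad) or (x of capB in the frame of place2 between -0.006 and 0.004 m and y of capB in the frame of place2 between -0.007 and 0.007 m and z of capB in the frame of place2 between -0.004 and 0.004 m and angle between the x axis of capB and the x axis of carrier, either way round below 0.12 rad and angle between capB's own z axis and vertical below 0.08 rad) or (x of capC in the frame of place2 between -0.006 and 0.004 m and y of capC in the frame of place2 between -0.007 and 0.007 m and z of capC in the frame of place2 between -0.004 and 0.004 m and angle between the x axis of capC and the x axis of carrier, either way round below 0.12 rad and angle between capC's own z axis and vertical below 0.08 rad)) and ((x of capA in the frame of place3 between -0.006 and 0.004 m and y of capA in the frame of place3 between -0.007 and 0.007 m and z of capA in the frame of place3 between -0.004 and 0.004 m and angle between the x axis of capA and the x axis of carrier, either way round below 0.12 rad and angle between capA's own z axis and vertical below 0.08 rad) or (x of capB in the frame of place3 between -0.006 and 0.004 m and y of capB in the frame of place3 between -0.007 and 0.007 m and z of capB in the frame of place3 between -0.004 and 0.004 m and angle between the x axis of capB and the x axis of carrier, either way round below 0.12 rad and angle between capB's own z axis and vertical below 0.08 rad) or (x of capC in the frame of place3 between -0.006 and 0.004 m and y of capC in the frame of place3 between -0.007 and 0.007 m and z of capC in the frame of place3 between -0.004 and 0.004 m and angle between the x axis of capC and the x axis of carrier, either way round below 0.12 rad and angle between capC's own z axis and vertical below 0.08 rad)) and y of carrier in the frame of gauge_station between -0.0035 and 0.0035 m), for 0.2 s.
At the end, for the whole second after the job is handed in: Each of the three places on the carrier holds a cap: within 7 mm along the rail, its end no more than 6 mm off the fence, square within 0.12 rad, standing upright on the deck (within 4 mm of deck height); the carrier is within 3.5 mm of the gauge station; carrier and caps at rest (all of step 2 and linear speed of each of carrier, capA, capB, capC below 0.01 m/s); the robot touches nothing.
It fails at once if The carrier runs more than 12 mm past the gauge station (y of carrier in the frame of gauge_station above 0.012 m).
It fails at once if A bystander (piston, rod, jar, pin tray) is moved more than 12 mm or tipped (distance of any of piston, rod, jar, pin_tray from where it was at the start of the episode above 0.012 m or angle between any of piston, rod, jar, pin_tray's own z axis and vertical above 0.3 rad).
It also fails if it takes over 72 s, if anything falls off the work surface, if the arm or the gripper's body presses on something with over 40 N, if the wrist force passes 120 N, or if a joint passes its speed limit or range.

## Working session

There is one attempt and no reset: what is moved stays moved. The work goes in short steps, Python scripts to look and compute and a tool call to move; the robot and the scene stay as the last step left them, time stands still between calls to the robot, and variables do not carry over. Pictures are saved under pics/ and viewed, at most 10 in all, crops included, and the job is handed in when it is done.

Besides the shell and the picture viewer there is one more tool, called after "Emit:" in YAML: its name, and indented under it one key for each argument. play_rows: Moves the arm, as the interface text tells. Scaled input: -1 to 1 covers 10 cm each way for a shift and pi rad each way for a turn. Its arguments: {"type":"object","properties":{"motion":{"type":"array","items":{"type":"array","items":{"type":"number","minimum":-1,"maximum":1}}},"grip":{"type":"number"},"grip_force":{"type":"number"}},"required":["motion"]}

```bash
ls; mkdir -p pics; python3 - <<'E'
from station import *
import cv2,numpy as np
for n in("scene","side"):
    im,d=capture(n); cv2.imwrite(f"pics/{n}0.png",im); np.save(f"{n}d.npy",d)
    m=camera_model(n); print(n,m)
a=cv2.imread("pics/scene0.png");b=cv2.imread("pics/side0.png")
cv2.imwrite("pics/scene_big.png",cv2.resize(a,(800,600)))
cv2.imwrite("pics/side_big.png",cv2.resize(b,(800,600)))
s=arm.observe();print(s)
E
```

```text
pics
scene {'mtx': array([[483.86797895,   0.        , 265.08897333],
       [  0.        , 483.86797895, 196.84695917],
       [  0.        ,   0.        ,   1.        ]]), 'k1': -0.20167635701561637, 'xyz': array([1.55639318, 0.06410376, 0.79013991]), 'attitude': array([[-0.06315437,  0.58472138, -0.80877218],
       [ 0.9978977 ,  0.02518286, -0.05971601],
       [-0.01455003, -0.81084322, -0.58508253]])}
side {'mtx': array([[352.02145651,   0.        , 251.0507061 ],
       [  0.        , 352.02145651, 182.34622281],
       [  0.        ,   0.        ,   1.        ]]), 'k1': -0.0478832703400719, 'xyz': array([ 0.29932683, -0.65277993,  0.5487399 ]), 'attitude': array([[ 0.91323798, -0.20269039,  0.35343031],
       [-0.40741049, -0.46200714,  0.78776017],
       [ 0.00361591, -0.86340373, -0.50450067]])}
{'time': 0.1, 'joint_pos': array([-0.09354238,  0.59206364,  0.04827263,  1.60971222, -0.03329973,
        0.94270926, -0.03368759]), 'qd': array([-6.72543588e-05, -1.09071268e-03, -2.22662889e-03, -5.20114048e-03,
        5.20538971e-05,  7.81529953e-04,  1.57612361e-04]), 'effort': array([ 4.48489009e-03, -5.50000584e+01,  1.55277103e+00, -1.98825985e+01,
        9.68024513e-03,  3.83386548e-03,  2.66350116e-05]), 'eef_pos': array([7.24238700e-01, 5.96445868e-05, 2.30221469e-01]), 'tcp_rot': array([[-1.61164383e-04,  9.99997811e-01, -2.08594769e-03],
       [ 9.99999982e-01,  1.60953538e-04, -1.01246195e-04],
       [-1.00910233e-04, -2.08596396e-03, -9.99997819e-01]]), 'wrist_force': array([ 0.5160981 ,  0.70757711, -0.59864468]), 'wrist_torque': array([-0.00375738, -0.00381572, -0.00862883]), 'gripper_force': 0.0, 'gripper_width': 1.0010351908332593}
```

View pics/scene_big.png

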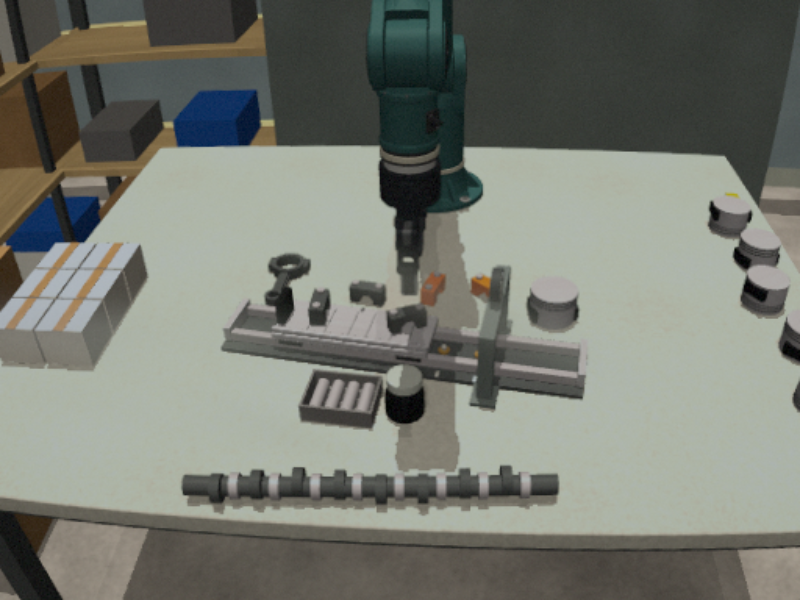

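View pics/side_big.png

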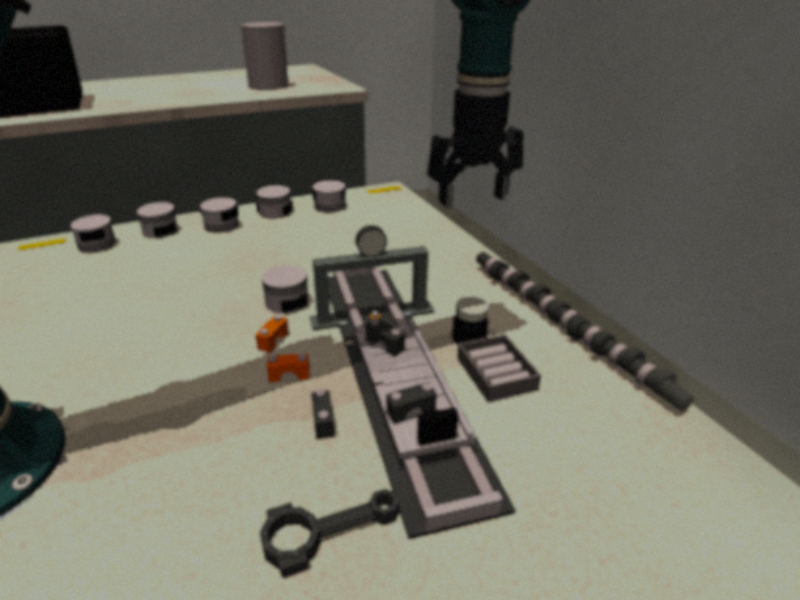

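The scene picture (800x600) shows the rail running left to right. There is a dark cap on the bench at (367,292), and two dark caps on the deck at (318,305) beside the push plate and (407,318) at the leading end. The orange look-alikes at (432,287) and (485,285) are not meant. The side view agrees: dark caps at (322,415), (410,402) and (385,335), orange ones at (272,333) and (288,367).

```bash
cat > h.py <<'E'
from station import *
import cv2,numpy as np
def rays(m,rc):
    rc=np.atleast_2d(np.asarray(rc,float)); uv=rc[:,::-1]
    x=(uv-m["mtx"][:2,2])/m["mtx"][0,0]; s=x.copy()
    for _ in range(20): s=x/(1+m["k1"]*(s**2).sum(1,keepdims=True))
    return np.c_[s,np.ones(len(s))]
def atz(m,rc,z):
    r=rays(m,rc)@m["attitude"].T; return m["xyz"]+r*((z-m["xyz"][2])/r[:,2:])
def atd(m,rc,d):
    rc=np.atleast_2d(rc).astype(int); return m["xyz"]+(rays(m,rc)*d[rc[:,0],rc[:,1]][:,None])@m["attitude"].T
def cloud(m,d):
    r,c=np.mgrid[0:384,0:512]; P=atd(m,np.c_[r.ravel(),c.ravel()],d).reshape(384,512,3); P[d==0]=np.nan; return P
E
python3 - <<'E'
from h import *
Z=dict(gauge_bridge=.106,gauge_station=0.008,carrier=0,push_plate=.085,place1=.04,place2=.04,place3=.04,rail=0,piston=0,rod=0,jar=0,pin_tray=0,capA=0)
for n in("scene","side","wrist"):
    m=camera_model(n); im,d=capture(n)
    if n=="wrist": cv2.imwrite("pics/w0.png",cv2.resize(im,(800,600)))
    for t in Z:
        for o in spot_point(t,n)[:6 if t=="capA" else 1]:
            p=o["point"]; print(n,t,round(o["score"],2),np.round(p),atz(m,p,Z[t]).round(3)[0])
    P=cloud(m,d)
    for o in outline_of("capA",n)[:6]:
        k=o["mask"]; q=P[k]; print(n,"cap",round(o["score"],2),np.round(o["point"]),k.sum(),np.nanmedian(q,0).round(3),im[k].mean(0).round())
E
```

```text
scene gauge_bridge 0.71 [210. 228.] [ 0.667 -0.089  0.106]
scene gauge_station 0.81 [227. 282.] [0.603 0.034 0.008]
scene carrier 0.87 [219. 225.] [ 0.567 -0.115  0.   ]
scene push_plate 0.57 [187. 182.] [ 0.549 -0.226  0.085]
scene place1 0.97 [214. 254.] [ 0.595 -0.037  0.04 ]
scene place2 0.97 [214. 254.] [ 0.595 -0.037  0.04 ]
scene place3 0.97 [214. 254.] [ 0.595 -0.037  0.04 ]
scene rail 0.85 [224. 256.] [ 0.584 -0.034  0.   ]
scene piston 0.92 [202. 351.] [0.479 0.222 0.   ]
scene rod 0.58 [185. 178.] [ 0.418 -0.273  0.   ]
scene jar 0.83 [266. 258.] [ 0.739 -0.016  0.   ]
scene pin_tray 0.85 [260. 218.] [ 0.724 -0.112  0.   ]
scene capA 0.69 [191. 237.] [ 0.437 -0.1    0.   ]
scene capA 0.61 [203. 351.] [0.482 0.22  0.   ]
side gauge_station 0.78 [215. 248.] [0.601 0.041 0.008]
side carrier 0.57 [256. 258.] [ 0.563 -0.107  0.   ]
side push_plate 0.64 [263. 280.] [ 0.552 -0.225  0.085]
side place1 0.82 [222. 254.] [ 0.587 -0.033  0.04 ]
side place2 0.82 [222. 254.] [ 0.587 -0.033  0.04 ]
side place3 0.82 [222. 254.] [ 0.587 -0.033  0.04 ]
side piston 0.8 [195. 188.] [0.485 0.2
[... 250 characters left out ...]
0.121  0.03 ] [54. 59. 64.]
side cap 0.56 [247. 266.] 2875 [ 0.558 -0.151  0.04 ] [ 99. 102. 112.]
wrist gauge_bridge 0.72 [ 51. 114.] [0.604 0.118 0.106]
wrist gauge_station 0.9 [134. 157.] [0.6   0.036 0.008]
wrist carrier 0.6 [234. 148.] [ 0.57  -0.105  0.   ]
wrist place1 0.95 [195. 148.] [ 0.592 -0.033  0.04 ]
wrist place2 0.95 [195. 148.] [ 0.592 -0.033  0.04 ]
wrist place3 0.95 [195. 148.] [ 0.592 -0.033  0.04 ]
wrist piston 0.49 [171. 261.] [ 0.731 -0.013  0.   ]
wrist jar 0.75 [171. 258.] [ 0.726 -0.013  0.   ]
wrist pin_tray 0.65 [238. 255.] [ 0.722 -0.111  0.   ]
wrist capA 0.75 [233.  60.] [ 0.441 -0.104  0.   ]
wrist cap 0.55 [236.  50.] 1513 [ 0.449 -0.098  0.03 ] [57. 63. 63.]
```

View pics/w0.png

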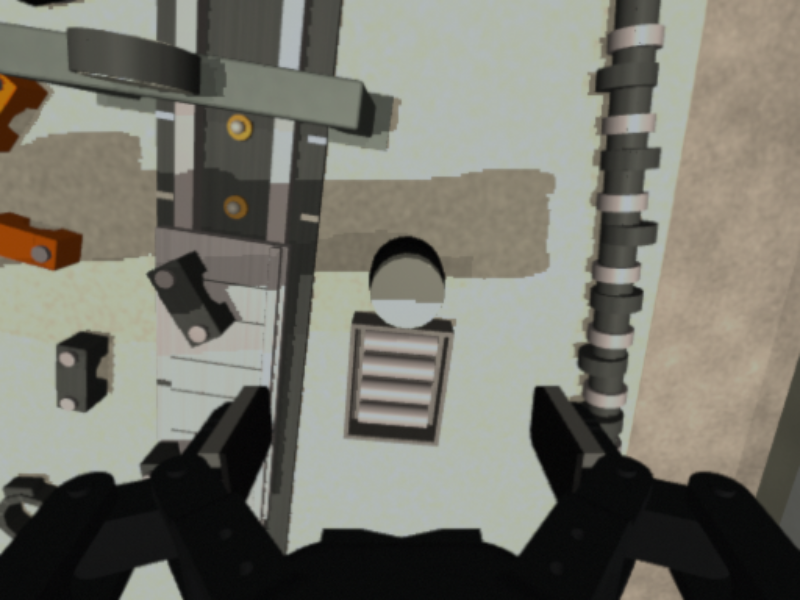

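```bash
python3 - <<'E'
from h import *
m=camera_model("wrist");print(m["mtx"][0,0],m["xyz"],m["attitude"].round(3),m["k1"])
R=lambda a,b,z:print(a,b,atz(m,[[b*.48*4/3,a*.64]],z).round(4)[0])
for a,b in((165,115),(317,138),(165,195),(310,217)):R(a,b,.008)
R(238,127,.008);R(235,207,.008);R(165,383,.04);R(342,0,.008);R(290,540,.008)
E
```

```text
289.16823986937436 [0.72452259 0.07914829 0.37335152] [[ 1.     0.    -0.   ]
 [ 0.    -0.951 -0.31 ]
 [-0.     0.31  -0.951]] -0.0204649011713505
165 115 [0.5461 0.1075 0.008 ]
317 138 [0.6604 0.0905 0.008 ]
165 195 [0.5369 0.0482 0.008 ]
310 217 [0.6515 0.0305 0.008 ]
238 127 [0.6007 0.0986 0.008 ]
235 207 [0.5919 0.0386 0.008 ]
165 383 [ 0.5285 -0.1018  0.04  ]
342 0 [0.683  0.1826 0.008 ]
290 540 [ 0.6096 -0.3014  0.008 ]
```

Emit:
play_rows:
  motion:
    - [-0.6,-0.4,-0.2,0,0,0]
    - [-1,-0.8,-0.4,0,0,0]
    - [-1,-1,-0.6,0,0,0]
    - [-1,-1,-0.6,0,0,0]
    - [-1,-1,-0.6,0,0,0]
    - [-1,-1,-0.6,0,0,0]

```text
time: 2.95
eef_pos: [0.6258, -0.0984, 0.2911]
tcp_rot: [[-0.002, 1.0, 0.001], [1.0, 0.002, 0.001], [0.001, 0.001, -1.0]]
wrist_force: [0.8, 0.6, -0.0]
gripper_width: 0.996
gripper_force: 0.0
```

```bash
python3 - <<'E'
from h import *
m=camera_model("wrist");im,d=capture("wrist");P=cloud(m,d);np.save("P1.npy",P)
cv2.imwrite("pics/w1.png",cv2.resize(im,(800,600),interpolation=cv2.INTER_CUBIC))
Z=P[...,2];g=im.max(2)
def caps(lo,hi,ax,ay):
    k=((Z>lo)&(Z<hi)&(P[...,0]>ax[0])&(P[...,0]<ax[1])&(P[...,1]>ay[0])&(P[...,1]<ay[1])).astype(np.uint8)
    n,l,s,c=cv2.connectedComponentsWithStats(k)
    for i in range(1,n):
        if s[i,4]>150:
            q=P[l==i]; r=cv2.minAreaRect((q[:,:2]*1000).astype(np.float32)); print(s[i,4],c[i].round(),np.nanmedian(q,0).round(4),r)
caps(.024,.045,(.38,.5),(-.2,0))
caps(.060,.082,(.48,.68),(-.3,.05))
caps(.0825,.09,(.48,.68),(-.3,.05))
E
```

```text
841 [128. 159.] [ 0.4439 -0.101   0.0314] ((442.1031799316406, -102.74638366699219), (62.66352462768555, 25.988611221313477), 77.79566955566406)
1221 [211. 100.] [ 0.5706 -0.0211  0.0715] ((570.223388671875, -22.218975067138672), (26.263439178466797, 62.34935760498047), 23.46172523498535)
942 [196. 214.] [ 0.5442 -0.1679  0.0714] ((543.3150024414062, -171.03114318847656), (27.007305145263672, 62.25528335571289), 89.49583435058594)
290 [205. 250.] [ 0.5529 -0.222   0.0716] ((552.4252319335938, -223.45376586914062), (10.364752769470215, 50.63636016845703), 72.66158294677734)
297 [202. 258.] [ 0.5512 -0.2277  0.0842] ((551.3440551757812, -228.05587768554688), (14.218661308288574, 48.71176528930664), 81.81637573242188)
```

View pics/w1.png

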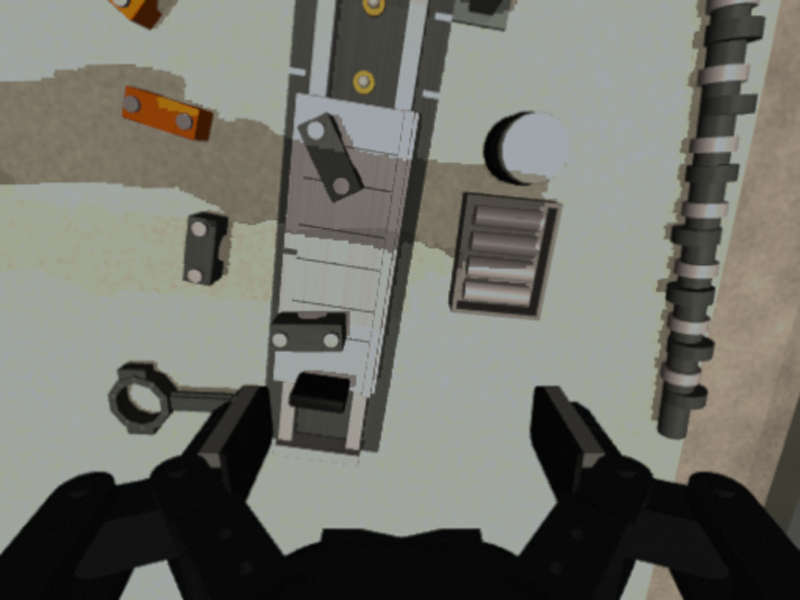

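The wrist picture (800x600) shows three dark upright caps. They are at (205,250) on the bench, (330,157) on the leading end of the deck, and (309,333) on the trailing end by the push plate (320,391). The carrier tick is at (291,251) and the station lines are at (297,72)/(430,95). The orange look-alikes at (165,112) and (140,5) stay out of it. Measured footprints of 62x26 mm match the caps.

```bash
python3 - <<'E'
from h import *
P=np.load("P1.npy");m=camera_model("wrist")
q=P.reshape(-1,3);q=q[~np.isnan(q[:,0])]
q=q[(q[:,0]>.48)&(q[:,0]<.68)&(q[:,1]>-.26)&(q[:,1]<.06)]
f=q[(q[:,2]>.0455)&(q[:,2]<.051)];k=q[(q[:,2]>.034)&(q[:,2]<.0452)]
print(np.median(k[:,2]),len(f))
for yaw in(.14,.15,.16):
    x=np.array([np.cos(yaw),-np.sin(yaw)]);y=np.array([np.sin(yaw),np.cos(yaw)])
    print(yaw,"deck x",np.percentile(k[:,:2]@x,[.2,1,99,99.8]),"y",np.percentile(k[:,:2]@y,[.2,99.8]),"fence x",np.percentile(f[:,:2]@x,[5,10,50,95]))
    g=f[(f[:,:2]@x>.6)];c=np.polyfit(g[:,1],g[:,0],1);print("fence yaw",np.arctan(c[0]))
A=lambda a,b,z:print(a,b,atz(m,[[b*.64,a*.64]],z).round(4)[0])
A(291,251,.04);A(297,72,.008);A(430,95,.008);A(363,82,.008)
for a,b in((296,260),(380,271),(290,300),(374,311),(300,224),(386,236)):A(a,b,.04)
E
```

```text
0.03941789591423461 1184
0.14 deck x [0.52892252 0.53051851 0.62933432 0.63064084] y [-0.15557321  0.10236998] fence x [0.57893268 0.61645302 0.62132087 0.62587746]
fence yaw 0.15863002237768195
0.15 deck x [0.52974795 0.53069017 0.62904977 0.62992975] y [-0.14988024  0.10821855] fence x [0.58032777 0.61757189 0.62144282 0.62544907]
fence yaw 0.15904684299189417
0.16 deck x [0.52968682 0.53065923 0.62908515 0.62977945] y [-0.14413585  0.11415045] fence x [0.581623   0.61789876 0.6215039  0.62542297]
fence yaw 0.15990975028204218
291 251 [ 0.5283 -0.1008  0.04  ]
297 72 [0.5362 0.0479 0.008 ]
430 95 [0.6501 0.0299 0.008 ]
363 82 [0.5924 0.04   0.008 ]
296 260 [ 0.5321 -0.1089  0.04  ]
380 271 [ 0.6067 -0.1188  0.04  ]
290 300 [ 0.5241 -0.1464  0.04  ]
374 311 [ 0.6008 -0.1568  0.04  ]
300 224 [ 0.5378 -0.077   0.04  ]
386 236 [ 0.6123 -0.0873  0.04  ]
```

Emit:
play_rows:
  motion:
    - [0.4,-0.3,0.4,0,0,-0.04]
    - [0.778,-0.548,0.8,0,0,-0.085]
    - [0.778,-0.548,1,0,0,-0.1306]
    - [0.778,-0.548,1,0,0,-0.1306]
    - [0.778,-0.548,1,0,0,-0.1306]
  grip: 0.6
  grip_force: 50

```text
time: 3.5
eef_pos: [0.5708, -0.0212, 0.1904]
tcp_rot: [[-0.399, 0.917, -0.001], [0.917, 0.399, 0.0], [0.001, -0.001, -1.0]]
wrist_force: [0.7, -0.4, 0.6]
gripper_width: 0.598
gripper_force: 0.0
```

Emit:
play_rows:
  motion:
    - [0,0,0.4,0,0,0]
    - [0,0,0.8,0,0,0]
    - [0,0,0.9,0,0,0]
    - [0,0,0.9,0,0,0]
    - [0,0,0.9,0,0,0]
    - [0,0,0.9,0,0,0]

```text
time: 4.1
eef_pos: [0.5723, -0.0224, 0.1034]
tcp_rot: [[-0.398, 0.917, 0.004], [0.917, 0.398, -0.0], [-0.002, 0.004, -1.0]]
wrist_force: [-0.2, 0.8, -0.7]
gripper_width: 0.595
gripper_force: 0.0
```

```bash
python3 - <<'E'
from h import *
s=arm.observe();R=s["tcp_rot"];print(s["eef_pos"],np.degrees(np.arctan2(R[1,0],R[0,0])),s["gripper_width"],s["joint_pos"][6])
d=R.T@(np.array([.5702,-.0222,.045])-s["eef_pos"]);print(d)
E
```

```text
[ 0.57229314 -0.02243089  0.10339976] 113.46725905239502 0.5947481882762636 0.3129605070317789
[ 0.00115239 -0.00206015  0.05839002]
```

Emit:
play_rows:
  motion:
    - [0.01,-0.015,0.25,0,0,0]
    - [0.01,-0.015,0.5,0,0,0]
    - [0.01,-0.015,0.56,0,0,0]
    - [0.01,-0.015,0.56,0,0,0]
    - [0.01,-0.015,0.56,0,0,0]

```text
time: 4.6
eef_pos: [0.5695, -0.0219, 0.0466]
tcp_rot: [[-0.399, 0.917, 0.002], [0.917, 0.399, -0.0], [-0.001, 0.002, -1.0]]
wrist_force: [0.0, 0.3, 0.4]
gripper_width: 0.6
gripper_force: 0.0
```

Emit:
play_rows:
  motion:
    - [0,0,0,0,0,0]
    - [0,0,0,0,0,0]
    - [0,0,0,0,0,0]
    - [0,0,0,0,0,0]
    - [0,0,0,0,0,0]
    - [0,0,0,0,0,0]
  grip: 0.1

```text
time: 5.2
eef_pos: [0.5698, -0.0218, 0.0467]
tcp_rot: [[-0.399, 0.917, 0.003], [0.917, 0.399, 0.0], [-0.001, 0.003, -1.0]]
wrist_force: [-0.1, -0.5, 7.4]
gripper_width: 0.291
gripper_force: 49.8
```

```bash
cat > go.py <<'E'
from h import *
import sys
def go(x,y,z,az):
    s=arm.observe();R=s["tcp_rot"];a=np.degrees(np.arctan2(R[1,0],R[0,0]))
    print(s["eef_pos"].round(4),"az",a.round(2),"w",round(s["gripper_width"],3),"j7",s["joint_pos"][6].round(2),"t",round(s["time"],2))
    d=R.T@(np.array([x,y,z])-s["eef_pos"]); t=-(az-a)/180
    print("shift",(d*10).round(3),"turn",round(t,4),"rows",abs(t)*180/8.59)
go(*map(float,sys.argv[1:5]))
E
python3 go.py .5885 -.0293 .049 171.1
```

```text
[ 0.5698 -0.0218  0.0467] az 113.51 w 0.291 j7 0.3 t 5.2
shift [-0.144  0.141 -0.023] turn -0.3199 rows 6.704026114063445
```

Emit:
play_rows:
  motion:
    - [0,0,-0.2,0,0,0]
    - [-0.05,0.05,-0.2,0,0,-0.045]
    - [-0.144,0.141,-0.2,0,0,-0.09]
    - [-0.144,0.141,-0.2,0,0,-0.135]
    - [-0.144,0.141,-0.2,0,0,-0.18]
    - [-0.144,0.141,-0.2,0,0,-0.225]
    - [-0.144,0.141,-0.2,0,0,-0.27]
    - [-0.144,0.141,-0.2,0,0,-0.3199]
    - [-0.144,0.141,-0.2,0,0,-0.3199]
    - [-0.144,0.141,-0.2,0,0,-0.3199]
    - [-0.144,0.141,-0.2,0,0,-0.3199]

```text
time: 6.3
eef_pos: [0.5868, -0.0296, 0.0652]
tcp_rot: [[-0.988, 0.157, -0.0], [0.157, 0.988, -0.0], [0.0, -0.0, -1.0]]
wrist_force: [0.2, 0.4, -2.5]
gripper_width: 0.293
gripper_force: 50.1
```

```bash
python3 go.py .5885 -.0293 .0475 171.1
```

```text
[ 0.5868 -0.0296  0.0652] az 170.97 w 0.293 j7 1.01 t 6.3
shift [-0.016  0.006  0.177] turn -0.0007 rows 0.015477615265552615
```

Emit:
play_rows:
  motion:
    - [-0.016,0.006,0.1,0,0,0]
    - [-0.016,0.006,0.16,0,0,0]
    - [-0.016,0.006,0.183,0,0,0]
    - [-0.016,0.006,0.183,0,0,0]
    - [-0.016,0.006,0.183,0,0,0]

```text
time: 6.8
eef_pos: [0.5882, -0.029, 0.0467]
tcp_rot: [[-0.988, 0.155, -0.001], [0.155, 0.988, -0.0], [0.001, -0.0, -1.0]]
wrist_force: [-1.1, 0.3, -0.1]
gripper_width: 0.295
gripper_force: 50.6
```

Emit:
play_rows:
  motion:
    - [0,0,0,0,0,0]
    - [0,0,0,0,0,0]
    - [0,0,0,0,0,0]
    - [0,0,-0.3,0,0,0]
    - [0,0,-0.6,0,0,0]
    - [0,0,-0.6,0,0,0]
    - [0,0,-0.6,0,0,0]
  grip: 0.55

```text
time: 7.5
eef_pos: [0.5894, -0.0293, 0.1078]
tcp_rot: [[-0.988, 0.155, 0.002], [0.155, 0.988, -0.0], [-0.002, 0.0, -1.0]]
wrist_force: [-1.1, 0.2, -0.4]
gripper_width: 0.549
gripper_force: 0.0
```

```bash
python3 go.py .5433 -.171 .1 179.5
```

```text
[ 0.5894 -0.0293  0.1078] az 171.07 w 0.549 j7 1.04 t 7.5
shift [ 0.236 -1.472  0.077] turn -0.0468 rows 0.9811736142328132
```

Emit:
play_rows:
  motion:
    - [0.08,-0.4,-0.1,0,0,-0.02]
    - [0.2,-0.8,-0.1,0,0,-0.0468]
    - [0.236,-1,-0.1,0,0,-0.0468]

```text
time: 7.8
eef_pos: [0.5465, -0.1283, 0.1155]
tcp_rot: [[-1.0, 0.011, -0.005], [0.011, 1.0, -0.002], [0.005, -0.002, -1.0]]
wrist_force: [0.5, -0.2, 0.8]
gripper_width: 0.55
gripper_force: 0.0
```

Emit:
play_rows:
  motion:
    - [0,-0.3,0,0,0,0]
    - [0,-0.45,0,0,0,0]
    - [0,-0.45,0,0,0,0]
    - [0,-0.45,0,0,0,0]

```text
time: 8.2
eef_pos: [0.5496, -0.168, 0.1165]
tcp_rot: [[-1.0, 0.008, -0.0], [0.008, 1.0, 0.001], [0.0, 0.001, -1.0]]
wrist_force: [0.0, 0.5, -0.1]
gripper_width: 0.551
gripper_force: 0.0
```

```bash
python3 go.py .5433 -.171 .0465 179.5
```

```text
[ 0.5496 -0.168   0.1165] az 179.54 w 0.551 j7 1.39 t 8.2
shift [ 0.063 -0.031  0.7  ] turn 0.0002 rows 0.004998328616731587
```

Emit:
play_rows:
  motion:
    - [0.063,-0.031,0,0,0,0]
    - [0.063,-0.031,0.1,0,0,0]
    - [0.063,-0.031,0.4,0,0,0]
    - [0.063,-0.031,0.65,0,0,0]
    - [0.063,-0.031,0.7,0,0,0]
    - [0.063,-0.031,0.7,0,0,0]
    - [0.063,-0.031,0.7,0,0,0]

```text
time: 8.9
eef_pos: [0.5439, -0.1718, 0.0476]
tcp_rot: [[-1.0, 0.008, 0.001], [0.008, 1.0, 0.0], [-0.001, 0.0, -1.0]]
wrist_force: [0.0, -0.1, -0.3]
gripper_width: 0.553
gripper_force: 0.0
```

Emit:
play_rows:
  motion:
    - [0,0,0,0,0,0]
    - [0,0,0,0,0,0]
    - [0,0,0,0,0,0]
    - [0,0,0,0,0,0]
    - [0,0,0,0,0,0]
  grip: 0.1

```text
time: 9.4
eef_pos: [0.5442, -0.1721, 0.0483]
tcp_rot: [[-1.0, 0.008, 0.002], [0.008, 1.0, -0.0], [-0.002, -0.0, -1.0]]
wrist_force: [-1.5, 1.4, 6.6]
gripper_width: 0.294
gripper_force: 49.6
```

```bash
python3 go.py .5667 -.1677 .0475 171.1
```

```text
[ 0.5442 -0.1721  0.0483] az 179.52 w 0.294 j7 1.33 t 9.4
shift [-0.225  0.046  0.009] turn 0.0468 rows 0.980552969261981
```

Emit:
play_rows:
  motion:
    - [0,0,-0.15,0,0,0]
    - [-0.1,0.02,-0.15,0,0,0.02]
    - [-0.228,0.046,-0.15,0,0,0.0468]
    - [-0.228,0.046,-0.15,0,0,0.0468]
    - [-0.228,0.046,-0.15,0,0,0.0468]
    - [-0.228,0.046,-0.05,0,0,0.0468]
    - [-0.228,0.046,0,0,0,0.0468]
    - [-0.228,0.046,0.005,0,0,0.0468]
    - [-0.228,0.046,0.005,0,0,0.0468]
    - [-0.228,0.046,0.005,0,0,0.0468]

```text
time: 10.4
eef_pos: [0.5648, -0.1683, 0.0483]
tcp_rot: [[-0.988, 0.155, -0.002], [0.155, 0.988, -0.002], [0.002, -0.002, -1.0]]
wrist_force: [-4.7, -0.1, 17.0]
gripper_width: 0.293
gripper_force: 52.7
```

Emit:
play_rows:
  motion:
    - [0,0,0,0,0,0]
    - [0,0,0,0,0,0]
    - [0,0,0,0,0,0]
    - [0,0,-0.3,0,0,0]
    - [0,0,-0.7,0,0,0]
    - [0,0,-0.7,0,0,0]
    - [0,0,-0.7,0,0,0]
  grip: 0.55

```text
time: 11.1
eef_pos: [0.5666, -0.1682, 0.1171]
tcp_rot: [[-0.988, 0.155, 0.002], [0.155, 0.988, -0.0], [-0.002, -0.0, -1.0]]
wrist_force: [0.0, 0.8, -0.1]
gripper_width: 0.55
gripper_force: 0.0
```

```bash
python3 go.py .442 -.1027 .1165 77.8
```

```text
[ 0.5666 -0.1682  0.1171] az 171.08 w 0.55 j7 1.28 t 11.1
shift [1.333 0.454 0.003] turn 0.5182 rows 10.85870095903849
```

Emit:
play_rows:
  motion:
    - [0.3,0.1,-0.1,0,0,0.045]
    - [0.7,0.3,-0.1,0,0,0.09]
    - [1,0.454,-0.1,0,0,0.135]
    - [1,0.454,-0.1,0,0,0.18]
    - [1,0.454,-0.1,0,0,0.225]
    - [1,0.454,-0.1,0,0,0.27]
    - [1,0.454,-0.1,0,0,0.315]
    - [1,0.454,-0.1,0,0,0.36]
    - [1,0.454,-0.1,0,0,0.405]
    - [1,0.454,-0.1,0,0,0.45]
    - [1,0.454,-0.1,0,0,0.495]
    - [1,0.454,-0.1,0,0,0.5182]

```text
time: 12.3
eef_pos: [0.4731, -0.1075, 0.1251]
tcp_rot: [[0.215, 0.977, -0.003], [0.977, -0.215, -0.0], [-0.001, -0.003, -1.0]]
wrist_force: [-0.7, 0.4, 0.9]
gripper_width: 0.556
gripper_force: 0.0
```

```bash
python3 go.py .442 -.1027 .06 77.8
```

```text
[ 0.4731 -0.1075  0.1251] az 77.58 w 0.556 j7 -0.01 t 12.3
shift [-0.019 -0.312  0.652] turn -0.0012 rows 0.025493235146298282
```

Emit:
play_rows:
  motion:
    - [-0.019,-0.312,0,0,0,0]
    - [-0.019,-0.312,0.3,0,0,0]
    - [-0.019,-0.312,0.6,0,0,0]
    - [-0.019,-0.312,0.652,0,0,0]
    - [-0.019,-0.312,0.652,0,0,0]
    - [-0.019,-0.312,0.652,0,0,0]

```text
time: 12.9
eef_pos: [0.4436, -0.103, 0.0615]
tcp_rot: [[0.211, 0.977, -0.0], [0.977, -0.211, -0.0], [-0.0, -0.0, -1.0]]
wrist_force: [-0.0, -0.6, -0.1]
gripper_width: 0.553
gripper_force: 0.0
```

```bash
python3 go.py .442 -.1027 .007 77.8
```

```text
[ 0.4436 -0.103   0.0615] az 77.81 w 0.553 j7 0.01 t 12.9
shift [-0.    -0.016  0.545] turn 0.0001 rows 0.0010934798302169506
```

Emit:
play_rows:
  motion:
    - [0,-0.016,0.3,0,0,0]
    - [0,-0.016,0.5,0,0,0]
    - [0,-0.016,0.545,0,0,0]
    - [0,-0.016,0.545,0,0,0]
    - [0,-0.016,0.545,0,0,0]

```text
time: 13.4
eef_pos: [0.4426, -0.1027, 0.0078]
tcp_rot: [[0.211, 0.977, 0.002], [0.977, -0.211, -0.0], [-0.0, 0.002, -1.0]]
wrist_force: [-0.1, 0.7, 0.4]
gripper_width: 0.548
gripper_force: 0.0
```

Emit:
play_rows:
  motion:
    - [0,0,0,0,0,0]
    - [0,0,0,0,0,0]
    - [0,0,0,0,0,0]
    - [0,0,0,0,0,0]
    - [0,0,0,0,0,0]
    - [0,0,-0.4,0,0,0]
    - [0,0,-0.8,0,0,0]
    - [0,0,-1,0,0,0]
    - [0,0,-1,0,0,0]
    - [0,0,-1,0,0,0]
  grip: 0.1

```text
time: 14.4
eef_pos: [0.4418, -0.1024, 0.1072]
tcp_rot: [[0.211, 0.978, 0.001], [0.978, -0.211, -0.0], [0.0, 0.001, -1.0]]
wrist_force: [0.4, -0.3, -1.4]
gripper_width: 0.294
gripper_force: 50.5
```

```bash
python3 go.py .5777 -.0985 .11 171.1
```

```text
[ 0.4418 -0.1024  0.1072] az 77.83 w 0.294 j7 0.0 t 14.4
shift [ 0.325  1.32  -0.027] turn -0.5182 rows 10.858506331066765
```

Emit:
play_rows:
  motion:
    - [0.1,0.3,0,0,0,-0.045]
    - [0.25,0.7,0,0,0,-0.09]
    - [0.325,1,0,0,0,-0.135]
    - [0.325,1,0,0,0,-0.18]
    - [0.325,1,0,0,0,-0.225]
    - [0.325,1,0,0,0,-0.27]
    - [0.325,1,0,0,0,-0.315]
    - [0.325,1,0,0,0,-0.36]
    - [0.325,1,0,0,0,-0.405]
    - [0.325,1,0,0,0,-0.45]
    - [0.325,1,0,0,0,-0.495]
    - [0.325,1,0,0,0,-0.5182]

```text
time: 15.6
eef_pos: [0.5448, -0.0917, 0.1047]
tcp_rot: [[-0.989, 0.151, -0.004], [0.151, 0.989, 0.002], [0.004, 0.001, -1.0]]
wrist_force: [-0.2, -0.0, -2.7]
gripper_width: 0.294
gripper_force: 50.5
```

```bash
python3 go.py .5777 -.0985 .06 171.1
```

```text
[ 0.5448 -0.0917  0.1047] az 171.32 w 0.294 j7 1.12 t 15.6
shift [-0.337 -0.018  0.445] turn 0.0012 rows 0.0259935537056186
```

Emit:
play_rows:
  motion:
    - [-0.25,-0.01,0,0,0,0]
    - [-0.337,-0.018,0,0,0,0]
    - [-0.337,-0.018,0.3,0,0,0]
    - [-0.337,-0.018,0.445,0,0,0]
    - [-0.337,-0.018,0.445,0,0,0]
    - [-0.337,-0.018,0.445,0,0,0]

```text
time: 16.2
eef_pos: [0.5785, -0.0985, 0.0616]
tcp_rot: [[-0.988, 0.154, -0.002], [0.154, 0.988, 0.0], [0.002, -0.0, -1.0]]
wrist_force: [0.2, 0.1, -2.7]
gripper_width: 0.291
gripper_force: 50.4
```

```bash
python3 go.py .5777 -.0985 .047 171.1
```

```text
[ 0.5785 -0.0985  0.0616] az 171.11 w 0.291 j7 1.1 t 16.2
shift [ 0.007 -0.001  0.146] turn 0.0001 rows 0.0015846037246906176
```

Emit:
play_rows:
  motion:
    - [0.007,0,0.08,0,0,0]
    - [0.007,0,0.13,0,0,0]
    - [0.007,0,0.144,0,0,0]
    - [0.007,0,0.144,0,0,0]
    - [0.007,0,0.144,0,0,0]

```text
time: 16.7
eef_pos: [0.5778, -0.0984, 0.0507]
tcp_rot: [[-0.988, 0.155, -0.001], [0.155, 0.988, -0.002], [0.001, -0.002, -1.0]]
wrist_force: [-7.9, 1.3, 17.8]
gripper_width: 0.292
gripper_force: 54.7
```

Emit:
play_rows:
  motion:
    - [0,0,0,0,0,0]
    - [0,0,0,0,0,0]
    - [0,0,0,0,0,0]
    - [0.1,0,-0.3,0,0,0]
    - [0.3,0,-0.8,0,0,0]
    - [0.6,0,-1,0,0,0]
    - [0.8,0,-1,0,0,0]
    - [0.8,0,-1,0,0,0]
  grip: 0.5

```text
time: 17.5
eef_pos: [0.4967, -0.0863, 0.1484]
tcp_rot: [[-0.988, 0.154, -0.002], [0.154, 0.988, -0.001], [0.002, -0.001, -1.0]]
wrist_force: [-0.5, -0.1, 0.4]
gripper_width: 0.502
gripper_force: 0.0
```

Emit:
play_rows:
  motion:
    - [0.2,0,-0.4,0,0,0]
    - [0.2,0,-0.8,0,0,0]
    - [0.2,0,-1,0,0,0]
    - [0.2,0,-1,0,0,0]
    - [0.2,0,-1,0,0,0]

```text
time: 18.0
eef_pos: [0.4807, -0.0836, 0.2477]
tcp_rot: [[-0.988, 0.155, 0.001], [0.155, 0.988, 0.0], [-0.001, 0.0, -1.0]]
wrist_force: [-0.6, -0.4, -0.9]
gripper_width: 0.498
gripper_force: 0.0
```

```bash
cat > chk.py <<'E'
from h import *
import sys
m=camera_model("wrist");im,d=capture("wrist");P=cloud(m,d);Z=P[...,2]
cv2.imwrite("pics/%s.png"%sys.argv[1],cv2.resize(im,(800,600),interpolation=cv2.INTER_CUBIC))
yaw=.155;X=np.array([np.cos(yaw),-np.sin(yaw)]);Y=np.array([np.sin(yaw),np.cos(yaw)])
k=((Z>.062)&(Z<.0765)&(P[...,0]>.48)&(P[...,0]<.68)&(P[...,1]>-.3)&(P[...,1]<.2)).astype(np.uint8)
n,l,s,c=cv2.connectedComponentsWithStats(k)
for i in range(1,n):
    if s[i,4]>100:
        q=P[l==i][:,:2]; r=cv2.minAreaRect((np.c_[q@X,q@Y]*1000).astype(np.float32)); print(s[i,4],c[i].round(),np.median(P[l==i][:,2]).round(4),np.round(r[0],1),np.round(r[1],1),round(r[2],1))
g=(P[...,0]>.45)&(P[...,0]<.7)&(P[...,1]>-.3)&(P[...,1]<.2)
q=P[g&(Z>.034)&(Z<.0445)];u=q[:,:2]@X;v=q[:,:2]@Y
print("deck X",np.percentile(u,[.3,99.7]),"Y",np.percentile(v,[.3,99.7]),"fence X",np.percentile(P[g&(Z>.0455)&(Z<.05)][:,:2]@X,[10,50,95]))
q=P[g&(Z>.082)&(Z<.09)];print("plate",len(q),np.percentile(q[:,:2]@Y,[1,50,99]) if len(q) else 0, arm.observe()["eef_pos"])
E
python3 chk.py w2
```

```text
178 [440. 172.] 0.0691 [491.6 208.8] [22.6 21.9] 88.9
433 [198. 232.] 0.0711 [567.9 -79.5] [32.8 26.3] 0.3
209 [153. 239.] 0.0696 [ 577.6 -135.8] [49.7 12.6] 14.6
649 [257. 241.] 0.0741 [576.6  -8.2] [24.7 46. ] 89.9
370 [314. 233.] 0.0714 [568.6  60.6] [30.2 25.9] 0.6
deck X [0.42017721 0.65968646] Y [-0.14774333  0.26576789] fence X [0.44723239 0.61882971 0.62578817]
plate 668 [-0.14809848 -0.13724037  0.21679587] [ 0.47994736 -0.08347309  0.24689967]
```

View pics/w2.png

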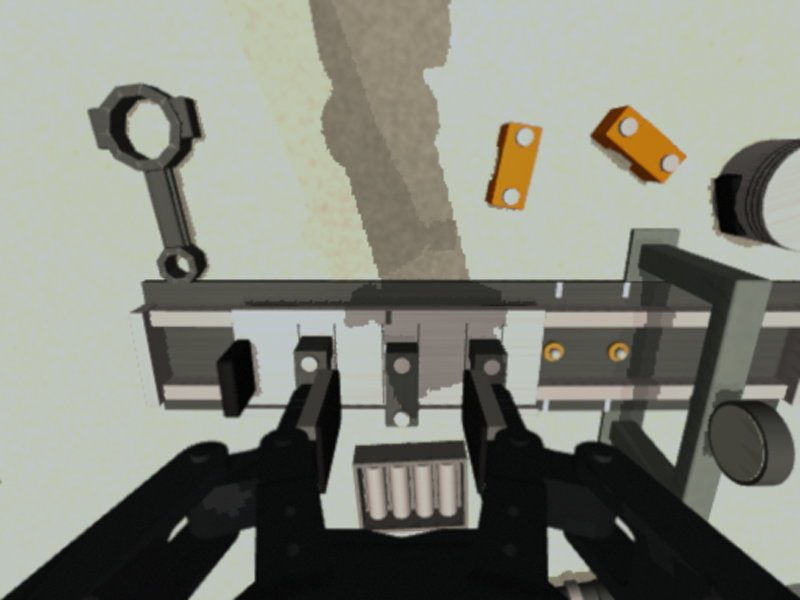

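The wrist picture shows the trailing and leading caps at (310,365) and (490,365), partly hidden by the fingers. The middle cap (402,385) reaches past the fence line and reads 3 mm high, so it is probably perched on the fence. I'll move the camera +x to see the whole row clearly.

Emit:
play_rows:
  motion:
    - [-0.5,0,-0.1,0,0,0]
    - [-1,0,-0.1,0,0,0]
    - [-1,0,-0.1,0,0,0]
    - [-1,0,-0.1,0,0,0]
    - [-1,0,-0.1,0,0,0]

```text
time: 18.55
eef_pos: [0.5771, -0.0984, 0.2561]
tcp_rot: [[-0.988, 0.154, -0.004], [0.154, 0.988, 0.001], [0.004, -0.0, -1.0]]
wrist_force: [-0.6, 0.8, -0.4]
gripper_width: 0.501
gripper_force: 0.0
```

```bash
python3 chk.py w3; python3 go.py .57 -.0985 .05 171.1
```

```text
193 [449.  88.] 0.0686 [496.5 203.7] [30.1 15.5] 39.9
1157 [196. 168.] 0.0714 [582.8 -79.6] [61.9 26.5] 0.0
215 [147. 163.] 0.0693 [ 577.9 -135.9] [49.9 10.8] 12.2
697 [257. 162.] 0.0741 [576.4  -8.1] [25.1 45.7] 89.6
1161 [315. 170.] 0.0714 [585.2  60.7] [26.6 61.5] 89.7
deck X [0.42130422 0.67330143] Y [-0.14788605  0.268915  ] fence X [0.4552706  0.62076318 0.62542694]
plate 779 [-0.14798401 -0.13749376  0.20929584] [ 0.57697796 -0.09836408  0.25651744]
[ 0.577  -0.0984  0.2565] az 171.13 w 0.494 j7 1.26 t 18.6
shift [ 0.061 -0.012  2.065] turn 0.0002 rows 0.003252019321983153
```

View pics/w3.png

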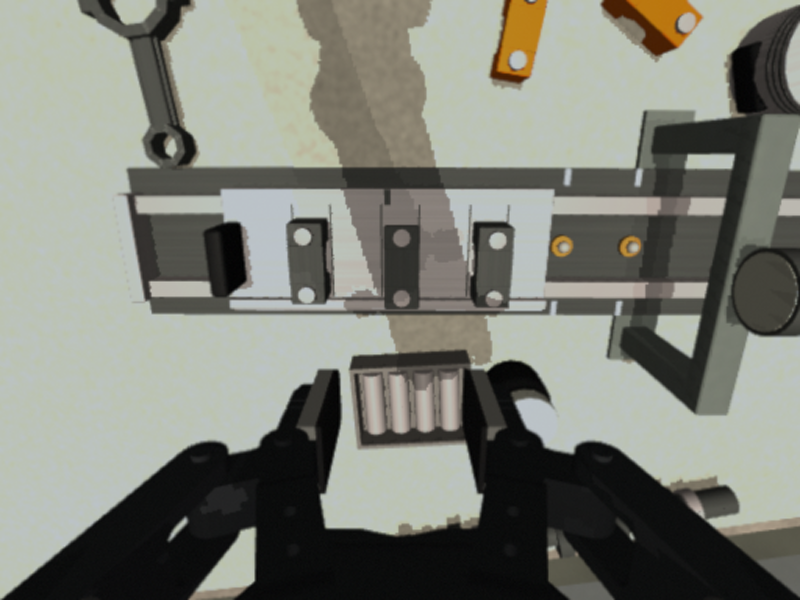

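The wrist picture shows all three caps between their scribed lines: trailing (307,262), middle (402,265), leading (493,262). The outer two measure square and 1.5-4 mm off the fence. The middle one looks tilted onto the fence at (402,303), so I'll check its height profile.

```bash
python3 - <<'E'
from h import *
m=camera_model("wrist");im,d=capture("wrist");P=cloud(m,d);Z=P[...,2]
yaw=.155;X=np.array([np.cos(yaw),-np.sin(yaw)]);Y=np.array([np.sin(yaw),np.cos(yaw)])
U=P[...,:2]@X;V=P[...,:2]@Y
for y0 in(-.0796,-.0081,.0607):
    k=(abs(V-y0)<.014)&(Z>.06)&(Z<.1)&(U>.5)&(U<.65);print(y0,"U",np.percentile(U[k],[.5,99.5]),"V",np.percentile(V[k],[1,99]))
    for u in np.arange(.55,.63,.008):
        q=k&(abs(U-u)<.004)&(abs(V-y0)<.011)
        if q.sum()>5: print("  %.3f %.4f %.4f"%(u,np.median(Z[q]),np.percentile(Z[q],20)))
E
```

```text
-0.0796 U [0.55185611 0.6135398 ] V [-0.09221559 -0.06651963]
  0.550 0.0704 0.0679
  0.558 0.0724 0.0711
  0.566 0.0718 0.0710
  0.574 0.0714 0.0708
  0.582 0.0714 0.0707
  0.590 0.0714 0.0707
  0.598 0.0716 0.0709
  0.606 0.0753 0.0713
  0.614 0.0711 0.0705
-0.0081 U [0.5538592  0.61481945] V [-0.02086058  0.00441756]
  0.550 0.0709 0.0706
  0.558 0.0722 0.0712
  0.566 0.0734 0.0727
  0.574 0.0736 0.0729
  0.582 0.0749 0.0743
  0.590 0.0759 0.0752
  0.598 0.0770 0.0763
  0.606 0.0817 0.0779
  0.614 0.0788 0.0781
0.0607 U [0.55472819 0.61595625] V [0.04764833 0.07354962]
  0.558 0.0714 0.0703
  0.566 0.0751 0.0710
  0.574 0.0716 0.0709
  0.582 0.0714 0.0709
  0.590 0.0714 0.0708
  0.598 0.0717 0.0709
  0.606 0.0734 0.0714
  0.614 0.0718 0.0710
```

Emit:
play_rows:
  motion:
    - [0,0,0.4,0,0,0]
    - [0,0,0.8,0,0,0]
    - [0,0,1,0,0,0]
    - [0,0,1,0,0,0]
    - [0,0,1,0,0,0]
  grip: 0.55

```text
time: 19.15
eef_pos: [0.5785, -0.0985, 0.1584]
tcp_rot: [[-0.988, 0.155, -0.0], [0.155, 0.988, -0.0], [0.0, -0.0, -1.0]]
wrist_force: [0.5, -0.0, 0.2]
gripper_width: 0.546
gripper_force: 0.0
```

```bash
python3 go.py .5775 -.0984 .052 171.1
```

```text
[ 0.5785 -0.0985  0.1584] az 171.11 w 0.546 j7 1.17 t 19.15
shift [ 0.01  -0.     1.064] turn 0.0001 rows 0.0013123497289264116
```

Emit:
play_rows:
  motion:
    - [0.01,0,0.3,0,0,0]
    - [0.01,0,0.6,0,0,0]
    - [0.01,0,0.9,0,0,0]
    - [0.01,0,1,0,0,0]
    - [0.01,0,1,0,0,0]
    - [0.01,0,1,0,0,0]

```text
time: 19.75
eef_pos: [0.5792, -0.0985, 0.0596]
tcp_rot: [[-0.988, 0.155, 0.003], [0.155, 0.988, -0.0], [-0.003, 0.0, -1.0]]
wrist_force: [0.6, -0.2, 1.5]
gripper_width: 0.55
gripper_force: 0.0
```

Emit:
play_rows:
  motion:
    - [0,0,0.05,0,0,0]
    - [0,0,0.06,0,0,0]
    - [0,0,0.06,0,0,0]
    - [0,0,0.06,0,0,0]
    - [0,0,0.06,0,0,0]
    - [0,0,0.06,0,0,0]
    - [0,0,-0.06,0,0,0]
    - [0.03,0,-0.06,0,0.02,0]
    - [0.03,0,-0.06,0,0.038,0]
    - [0.03,0,-0.06,0,0.038,0]
    - [0.03,0,-0.06,0,0.038,0]
  grip: 0.1

```text
time: 20.85
eef_pos: [0.5749, -0.0983, 0.0642]
tcp_rot: [[-0.981, 0.155, -0.117], [0.154, 0.988, 0.018], [0.118, 0.0, -0.993]]
wrist_force: [-0.1, 0.3, -2.3]
gripper_width: 0.293
gripper_force: 49.6
```

```bash
python3 go.py .5745 -.0980 .05 171.1
```

```text
[ 0.5749 -0.0983  0.0642] az 171.07 w 0.293 j7 1.14 t 20.85
shift [-0.013  0.002  0.141] turn -0.0002 rows 0.003987015126662055
```

Emit:
play_rows:
  motion:
    - [-0.0,0,0.07,0,0,0]
    - [-0.007,0,0.12,0,0,0]
    - [-0.007,0,0.14,0,0,0]
    - [-0.007,0,0.14,0,0,0]
    - [-0.007,0,0.14,0,0,0]

```text
time: 21.35
eef_pos: [0.5729, -0.0979, 0.0499]
tcp_rot: [[-0.981, 0.155, -0.12], [0.154, 0.988, 0.018], [0.121, -0.001, -0.993]]
wrist_force: [-1.3, -0.5, 1.2]
gripper_width: 0.297
gripper_force: 50.0
```

Emit:
play_rows:
  motion:
    - [0,0,0,0,0,0]
    - [0,0,0,0,0,0]
    - [0,0,0,0,0,0]
    - [0,0,-0.3,0,0,0]
    - [0,0,-0.6,0,0,0]
    - [0,0,-0.9,0,-0.02,0]
    - [0,0,-1,0,-0.038,0]
    - [0,0,-1,0,-0.038,0]
  grip: 0.5

```text
time: 22.15
eef_pos: [0.5856, -0.0996, 0.1512]
tcp_rot: [[-0.988, 0.154, 0.003], [0.154, 0.988, -0.001], [-0.003, -0.001, -1.0]]
wrist_force: [-0.1, -0.6, -0.6]
gripper_width: 0.504
gripper_force: 0.0
```

Emit:
play_rows:
  motion:
    - [0,0,-0.4,0,0,0]
    - [0,0,-0.8,0,0,0]
    - [0,0,-1,0,0,0]
    - [0,0,-1,0,0,0]
    - [0,0,-1,0,0,0]

```text
time: 22.65
eef_pos: [0.5853, -0.1, 0.2483]
tcp_rot: [[-0.988, 0.155, -0.002], [0.155, 0.988, 0.0], [0.002, -0.0, -1.0]]
wrist_force: [-0.4, 0.1, -0.0]
gripper_width: 0.505
gripper_force: 0.0
```

```bash
python3 chk.py w4; python3 go.py .5415 -.287 .16 171.1
```

```text
206 [455.  79.] 0.0691 [497.5 204.1] [29.7 15.4] 43.8
1195 [257. 159.] 0.0715 [580.6  -8.9] [61.4 25.8] 0.7
1245 [194. 161.] 0.0714 [582.9 -79.6] [26.4 62.1] 89.9
227 [144. 157.] 0.0693 [ 577.8 -135.8] [49.5  9.8] 11.6
1238 [318. 164.] 0.0714 [585.4  60.7] [61.7 26.4] 0.0
deck X [0.42046114 0.67244524] Y [-0.14770572  0.27024302] fence X [0.46251425 0.62078408 0.62501058]
plate 744 [-0.14763231 -0.13817675  0.21030453] [ 0.58469885 -0.09999348  0.24753035]
[ 0.5847 -0.1     0.2475] az 171.08 w 0.501 j7 1.24 t 22.7
shift [ 0.134 -1.914  0.876] turn -0.0001 rows 0.0018572777619835334
```

Emit:
play_rows:
  motion:
    - [0.4,0,0.3,0,0,0]
    - [0.68,0,0.7,0,0,0]
    - [0.68,0,1,0,0,0]
    - [0.68,0,1,0,0,0]
    - [0.68,0,1,0,0,0]
  grip: 0

```text
time: 23.2
eef_pos: [0.5184, -0.0891, 0.1483]
tcp_rot: [[-0.988, 0.155, -0.002], [0.155, 0.988, 0.001], [0.002, 0.0, -1.0]]
wrist_force: [0.8, -0.4, 1.2]
gripper_width: 0.004
gripper_force: 0.0
```

Emit:
play_rows:
  motion:
    - [0,0,0.4,0,0,0]
    - [0,0,0.8,0,0,0]
    - [0,0,0.98,0,0,0]
    - [0,0,0.98,0,0,0]
    - [0,0,0.98,0,0,0]

```text
time: 23.7
eef_pos: [0.5205, -0.0892, 0.0523]
tcp_rot: [[-0.988, 0.155, 0.003], [0.155, 0.988, -0.0], [-0.003, 0.0, -1.0]]
wrist_force: [0.8, 0.3, -0.2]
gripper_width: -0.002
gripper_force: 0.0
```

```bash
python3 go.py .5314 -.0923 .047 171.1
```

```text
[ 0.5205 -0.0892  0.0523] az 171.09 w -0.002 j7 1.02 t 23.7
shift [-0.113 -0.014  0.053] turn -0.0001 rows 0.0012844061879434916
```

Emit:
play_rows:
  motion:
    - [-0.04,0,0.04,0,0,0]
    - [-0.08,0,0.04,0,0,0]
    - [-0.11,0,0.04,0,0,0]
    - [-0.13,0,0.04,0,0,0]
    - [-0.14,0,0.04,0,0,0]
    - [-0.14,0,0.04,0,0,0]
    - [-0.14,0,0.04,0,0,0]

```text
time: 24.4
eef_pos: [0.532, -0.0915, 0.0472]
tcp_rot: [[-0.988, 0.155, -0.0], [0.155, 0.988, -0.0], [0.0, -0.0, -1.0]]
wrist_force: [-0.8, 0.3, 0.7]
gripper_width: 0.001
gripper_force: 0.5
```

Emit:
play_rows:
  motion:
    - [-0.01,0,0,0,0,0]
    - [-0.02,0,0,0,0,0]
    - [-0.02,0,0,0,0,0]
    - [-0.02,0,0,0,0,0]

```text
time: 24.8
eef_pos: [0.5347, -0.0918, 0.0471]
tcp_rot: [[-0.988, 0.155, 0.001], [0.155, 0.988, 0.0], [-0.001, 0.0, -1.0]]
wrist_force: [-0.3, -0.1, 0.3]
gripper_width: 0.002
gripper_force: 0.5
```

Emit:
play_rows:
  motion:
    - [-0.01,0,0,0,0,0]
    - [-0.015,0,0,0,0,0]
    - [-0.015,0,0,0,0,0]

```text
time: 25.1
eef_pos: [0.5363, -0.092, 0.0472]
tcp_rot: [[-0.988, 0.155, 0.001], [0.155, 0.988, 0.0], [-0.001, 0.0, -1.0]]
wrist_force: [-1.4, -0.0, -1.0]
gripper_width: 0.0
gripper_force: 0.3
```

Emit:
play_rows:
  motion:
    - [-0.01,0,0,0,0,0]
    - [-0.015,0,0,0,0,0]
    - [-0.015,0,0,0,0,0]

```text
time: 25.4
eef_pos: [0.5374, -0.0922, 0.0472]
tcp_rot: [[-0.988, 0.155, 0.0], [0.155, 0.988, -0.0], [-0.0, 0.0, -1.0]]
wrist_force: [-1.5, -0.1, -0.3]
gripper_width: -0.001
gripper_force: 0.6
```

Emit:
play_rows:
  motion:
    - [0.1,0,0,0,0,0]
    - [0.2,0,0,0,0,0]
    - [0.2,-0.3,0,0,0,0]
    - [0.2,-0.715,0,0,0,0]
    - [0.2,-0.715,0,0,0,0]
    - [0.1,-0.715,0,0,0,0]
    - [0.04,-0.715,0,0,0,0]
    - [0.02,-0.715,0,0,0,0]
    - [0,-0.715,0,0,0,0]
    - [0,-0.715,0,0,0,0]
    - [0,-0.715,0,0,0,0]

```text
time: 26.5
eef_pos: [0.5257, -0.162, 0.047]
tcp_rot: [[-0.988, 0.154, -0.001], [0.154, 0.988, 0.001], [0.001, 0.0, -1.0]]
wrist_force: [-1.4, 0.4, -1.0]
gripper_width: -0.0
gripper_force: 0.8
```

```bash
python3 go.py .5262 -.1629 .047 171.1
```

```text
[ 0.5257 -0.162   0.047 ] az 171.17 w -0.0 j7 1.14 t 26.5
shift [-0.006 -0.009  0.   ] turn 0.0004 rows 0.007768577415365596
```

Both are seated. Now I'll back off, rise and check the row.

Emit:
play_rows:
  motion:
    - [0.2,0,0,0,0,0]
    - [0.3,0,-0.3,0,0,0]
    - [0,0.3,-0.8,0,0,0]
    - [-0.4,0.6,-1,0,0,0]
    - [-0.5,0.6,-1,0,0,0]
    - [-0.5,0.6,-1,0,0,0]

```text
time: 27.1
eef_pos: [0.5926, -0.1087, 0.1505]
tcp_rot: [[-0.988, 0.152, 0.013], [0.152, 0.988, 0.002], [-0.013, 0.004, -1.0]]
wrist_force: [-0.3, -0.7, -0.5]
gripper_width: 0.001
gripper_force: 0.0
```

Emit:
play_rows:
  motion:
    - [0,0,-0.4,0,0,0]
    - [0,0,-0.8,0,0,0]
    - [0,0,-1,0,0,0]
    - [0,0,-1,0,0,0]
    - [0,0,-1,0,0,0]

```text
time: 27.6
eef_pos: [0.5845, -0.1119, 0.2468]
tcp_rot: [[-0.988, 0.155, 0.0], [0.155, 0.988, -0.001], [-0.0, -0.001, -1.0]]
wrist_force: [0.6, -0.7, -0.7]
gripper_width: -0.0
gripper_force: 0.0
```

```bash
python3 chk.py w5; python3 go.py .5415 -.287 .16 171.1
```

```text
215 [467.  77.] 0.0697 [492.3 199.2] [21.5  4.7] 4.8
219 [154. 156.] 0.0698 [ 578.  -135.9] [50.3 10.3] 11.2
1242 [205. 164.] 0.0714 [586.2 -79.6] [62.3 26.7] 0.1
1205 [267. 164.] 0.0715 [586.4  -8.6] [25.7 61.7] 89.9
1265 [328. 163.] 0.0714 [585.3  60.9] [61.5 27.1] 0.4
deck X [0.43645928 0.67439586] Y [-0.14818989  0.26060818] fence X [0.55579711 0.62061086 0.62636584]
plate 793 [-0.14806483 -0.13852909  0.21091945] [ 0.58386305 -0.11183977  0.24594897]
[ 0.5839 -0.1118  0.2459] az 171.06 w -0.0 j7 1.25 t 27.65
shift [ 0.145 -1.796  0.861] turn -0.0002 rows 0.004355852812659471
```

View pics/w5.png

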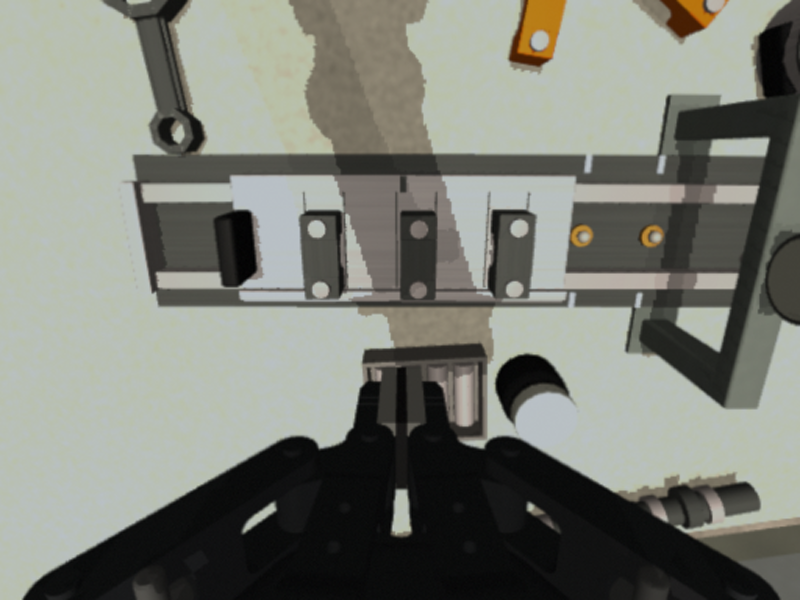

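The row is square and seated: caps at (322,255), (418,255) and (513,255), each within about 1.6 mm of its place. The carrier has not moved. Now I'll go behind the push plate.

```bash
python3 go.py .546 -.2625 .062 171.1
```

```text
[ 0.5839 -0.1118  0.2459] az 171.06 w -0.0 j7 1.25 t 27.65
shift [ 0.137 -1.546  1.841] turn -0.0002 rows 0.004355852812659471
```

Emit:
play_rows:
  motion:
    - [0.06,-0.4,0,0,0,0]
    - [0.13,-0.8,0,0,0,0]
    - [0.14,-1,0.1,0,0,0]
    - [0.14,-1,0.1,0,0,0]

```text
time: 28.05
eef_pos: [0.5523, -0.2122, 0.2338]
tcp_rot: [[-0.987, 0.162, -0.006], [0.162, 0.987, -0.0], [0.006, -0.001, -1.0]]
wrist_force: [-0.1, 0.3, -0.2]
gripper_width: 0.002
gripper_force: 0.0
```

```bash
python3 go.py .546 -.2625 .14 171.1
```

```text
[ 0.5523 -0.2122  0.2338] az 170.69 w 0.002 j7 1.41 t 28.05
shift [-0.024 -0.505  0.938] turn -0.0023 rows 0.04767068946202301
```

Emit:
play_rows:
  motion:
    - [-0.01,-0.4,0.1,0,0,0]
    - [-0.02,-0.53,0.4,0,0,0]
    - [-0.02,-0.53,0.8,0,0,0]
    - [-0.02,-0.53,0.95,0,0,0]
    - [-0.02,-0.53,0.95,0,0,0]
    - [-0.02,-0.53,0.95,0,0,0]

```text
time: 28.65
eef_pos: [0.5505, -0.2589, 0.1427]
tcp_rot: [[-0.988, 0.152, 0.001], [0.152, 0.988, 0.001], [-0.001, 0.001, -1.0]]
wrist_force: [0.2, 0.3, 0.7]
gripper_width: -0.001
gripper_force: 0.0
```

```bash
python3 go.py .546 -.2625 .062 171.1
```

```text
[ 0.5505 -0.2589  0.1427] az 171.23 w -0.001 j7 1.43 t 28.65
shift [ 0.039 -0.043  0.807] turn 0.0007 rows 0.015108999088237195
```

Emit:
play_rows:
  motion:
    - [0.04,-0.06,0.1,0,0,0]
    - [0.04,-0.06,0.4,0,0,0]
    - [0.04,-0.06,0.7,0,0,0]
    - [0.04,-0.06,0.81,0,0,0]
    - [0.04,-0.06,0.81,0,0,0]
    - [0.04,-0.06,0.81,0,0,0]

```text
time: 29.25
eef_pos: [0.5454, -0.2661, 0.0623]
tcp_rot: [[-0.988, 0.155, 0.002], [0.155, 0.988, -0.001], [-0.002, -0.0, -1.0]]
wrist_force: [0.4, 1.1, 0.0]
gripper_width: -0.001
gripper_force: 0.0
```

Emit:
play_rows:
  motion:
    - [0,0.03,0,0,0,0]
    - [0,0.06,0,0,0,0]
    - [0,0.09,0,0,0,0]
    - [0,0.12,0,0,0,0]
    - [0,0.12,0,0,0,0]
    - [0,0.12,0,0,0,0]

```text
time: 29.85
eef_pos: [0.5464, -0.2539, 0.0613]
tcp_rot: [[-0.988, 0.154, 0.0], [0.154, 0.988, -0.0], [-0.0, -0.0, -1.0]]
wrist_force: [0.3, -0.2, 0.3]
gripper_width: -0.003
gripper_force: 0.0
```

Emit:
play_rows:
  motion:
    - [0,0.03,0,0,0,0]
    - [0,0.06,0,0,0,0]
    - [0,0.11,0,0,0,0]
    - [0,0.17,0,0,0,0]
    - [0,0.23,0,0,0,0]
    - [0,0.3,0,0,0,0]
    - [0,0.37,0,0,0,0]
    - [0,0.44,0,0,0,0]
    - [0,0.5,0,0,0,0]
    - [0,0.55,0,0,0,0]
    - [0,0.58,0,0,0,0]
    - [0,0.6,0,0,0,0]

```text
time: 31.05
eef_pos: [0.5557, -0.1943, 0.0612]
tcp_rot: [[-0.988, 0.154, -0.0], [0.154, 0.988, 0.0], [0.0, 0.0, -1.0]]
wrist_force: [0.2, -2.0, -0.3]
gripper_width: -0.003
gripper_force: 1.0
```

Emit:
play_rows:
  motion:
    - [0,0.02,0,0,0,0]
    - [0,0.05,0,0,0,0]
    - [0,0.1,0,0,0,0]
    - [0,0.15,0,0,0,0]
    - [0,0.2,0,0,0,0]
    - [0,0.25,0,0,0,0]
    - [0,0.3,0,0,0,0]
    - [0,0.35,0,0,0,0]
    - [0,0.39,0,0,0,0]
    - [0,0.42,0,0,0,0]
    - [0,0.44,0,0,0,0]
    - [0,0.45,0,0,0,0]

```text
time: 32.25
eef_pos: [0.5627, -0.15, 0.0612]
tcp_rot: [[-0.988, 0.155, 0.0], [0.155, 0.988, 0.0], [-0.0, 0.0, -1.0]]
wrist_force: [1.1, -2.2, -0.2]
gripper_width: -0.001
gripper_force: 1.0
```

```bash
python3 chk.py w6; python3 go.py .57 -.10 .062 171.1; python3 - <<'E'
from h import *
m=camera_model("side");im,d=capture("side");P=cloud(m,d);Z=P[...,2]
yaw=.155;X=np.array([np.cos(yaw),-np.sin(yaw)]);Y=np.array([np.sin(yaw),np.cos(yaw)])
U=P[...,:2]@X;V=P[...,:2]@Y
k=(Z>.069)&(Z<.073)&(abs(U-.583)<.035);print(np.histogram(V[k],np.arange(-.15,.3,.01))[0])
E
```

```text
888 [273. 234.] 0.071 [567.9 -53.2] [16.5 43.2] 29.2
5455 [409. 262.] 0.0713 [586.3  20.9] [62.7 27.8] 0.3
878 [504. 289.] 0.0667 [596.1  78.3] [44.1  6.8] 5.6
deck X [0.52973495 0.61849622] Y [-0.04910354  0.09326519] fence X [0.55568285 0.61158002 0.62455613]
plate 2040 [-0.07445916 -0.04325882 -0.03482118] [ 0.56263741 -0.14996577  0.06124537]
[ 0.5626 -0.15    0.0612] az 171.11 w -0.001 j7 1.17 t 32.3
shift [ 0.005  0.505 -0.007] turn 0.0 rows 0.0006170773742328403
[ 0  0  0  0  0  0  0  8  6  1 10  0  0  0  0  4 32 18 11  0  0  0  8 37
 26 14  0  0  0  7 32 29 14  0  0  0  0  0  0  0  0  0  0  0]
```

Emit:
play_rows:
  motion:
    - [0,0.02,0,0,0,0]
    - [0,0.05,0,0,0,0]
    - [0,0.09,0,0,0,0]
    - [0,0.13,0,0,0,0]
    - [0,0.17,0,0,0,0]
    - [0,0.21,0,0,0,0]
    - [0,0.25,0,0,0,0]
    - [0,0.28,0,0,0,0]
    - [0,0.31,0,0,0,0]
    - [0,0.33,0,0,0,0]
    - [0,0.34,0,0,0,0]
    - [0,0.35,0,0,0,0]

```text
time: 33.55
eef_pos: [0.5678, -0.1169, 0.0612]
tcp_rot: [[-0.988, 0.156, -0.0], [0.156, 0.988, -0.001], [0.0, -0.001, -1.0]]
wrist_force: [-0.2, -5.2, 0.7]
gripper_width: -0.0
gripper_force: 2.6
```

Emit:
play_rows:
  motion:
    - [0,0.01,0,0,0,0]
    - [0,0.02,0,0,0,0]
    - [0,0.03,0,0,0,0]
    - [0,0.04,0,0,0,0]
    - [0,0.05,0,0,0,0]
    - [0,0.06,0,0,0,0]
    - [0,0.06,0,0,0,0]

```text
time: 34.25
eef_pos: [0.568, -0.1156, 0.0613]
tcp_rot: [[-0.987, 0.159, -0.002], [0.159, 0.987, -0.007], [0.001, -0.007, -1.0]]
wrist_force: [-0.2, -10.7, 1.9]
gripper_width: -0.001
gripper_force: 5.5
```

Emit:
play_rows:
  motion:
    - [0,0.01,0,0,0,0]
    - [0,0.02,0,0,0,0]
    - [0,0.03,0,0,0,0]
    - [0,0.03,0,0,0,0]

```text
time: 34.65
eef_pos: [0.568, -0.1153, 0.0613]
tcp_rot: [[-0.987, 0.161, -0.003], [0.161, 0.987, -0.01], [0.002, -0.01, -1.0]]
wrist_force: [0.6, -16.1, 2.0]
gripper_width: -0.002
gripper_force: 7.5
```

```bash
cat > sd.py <<'E'
from h import *
yaw=.155;X=np.array([np.cos(yaw),-np.sin(yaw)]);Y=np.array([np.sin(yaw),np.cos(yaw)])
s=arm.observe();print("TCP V",s["eef_pos"][:2]@Y,s["wrist_force"],s["time"])
m=camera_model("wrist");im,d=capture("wrist");P=cloud(m,d);Z=P[...,2];U=P[...,:2]@X;V=P[...,:2]@Y
k=((Z>.062)&(Z<.0765)&(abs(U-.583)<.045)&(V>-.06)&(V<.25)).astype(np.uint8)
n,l,st,c=cv2.connectedComponentsWithStats(k)
for i in range(1,n):
    if st[i,4]>400:r=cv2.minAreaRect((np.c_[U[l==i],V[l==i]]*1000).astype(np.float32));print(r)
E
python3 sd.py
```

```text
TCP V -0.026255748611698715 [  0.55187791 -16.14769431   1.97065583] 34.65
((567.680419921875, -18.064573287963867), (15.863641738891602, 42.839359283447266), 29.75483512878418)
((586.0316772460938, 55.75735855102539), (62.117462158203125, 27.787235260009766), 0.2798924148082733)
((598.0805053710938, 113.26463317871094), (39.820091247558594, 5.690394401550293), 5.949726104736328)
```

The carrier has stopped hard about 12 mm short, with 16 N against it. I'll look before pushing any more.

Emit:
play_rows:
  motion:
    - [0,-0.1,0,0,0,0]
    - [0,-0.15,0,0,0,0]
    - [0,-0.15,0,0,0,0]

```text
time: 35.0
eef_pos: [0.5667, -0.121, 0.0611]
tcp_rot: [[-0.988, 0.155, -0.0], [0.155, 0.988, 0.001], [0.001, 0.001, -1.0]]
wrist_force: [-0.7, 0.6, 0.5]
gripper_width: 0.004
gripper_force: 0.0
```

```bash
python3 - <<'E'
from h import *
s,_=capture("side");c,_=capture("scene");w,_=capture("wrist")
f=lambda a:cv2.resize(a,(400,300),interpolation=cv2.INTER_CUBIC)
cv2.imwrite("pics/m.png",np.vstack([np.hstack([f(s[130:295,160:380]),f(c[160:280,190:350])]),np.hstack([f(w),f(c[100:280,140:380])])]))
E
python3 sd.py
```

```text
TCP V -0.030950162710238045 [-0.69029719  0.07493036  0.66634667] 35.15
((570.81640625, -13.164085388183594), (11.856120109558105, 37.360107421875), 69.36378479003906)
((586.1748046875, 54.75897216796875), (62.2902946472168, 27.663801193237305), 0.15118390321731567)
((569.4697875976562, -31.709758758544922), (26.915199279785156, 5.945836067199707), 89.84933471679688)
((600.7472534179688, 112.57949829101562), (35.45322036743164, 3.7030246257781982), 2.3138251304626465)
```

View pics/m.png

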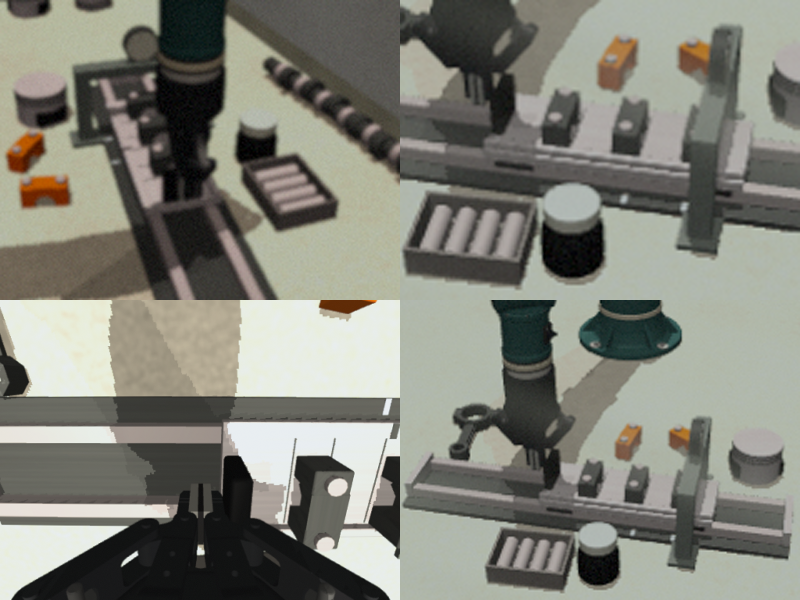

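The mosaic shows the row intact with the leading cap just short of the bridge, and nothing obvious ahead of the carrier. Next I'll measure the row and the carrier's position against the station from the scene camera.

```bash
python3 - <<'E'
from h import *
yaw=.155;X=np.array([np.cos(yaw),-np.sin(yaw)]);Y=np.array([np.sin(yaw),np.cos(yaw)])
m=camera_model("scene");im,d=capture("scene");P=cloud(m,d);Z=P[...,2];U=P[...,:2]@X;V=P[...,:2]@Y
D0=np.load("scened.npy");P0=cloud(m,D0)
for nm,Q in(("before",P0),("now",P)):
    Z=Q[...,2];U=Q[...,:2]@X;V=Q[...,:2]@Y
    k=(Z>.066)&(Z<.074)&(abs(U-.583)<.035);h=np.histogram(V[k],np.arange(-.2,.3,.01))[0];print(nm,"cap tops",dict((round(-.2+.01*i,2),int(a)) for i,a in enumerate(h) if a))
    for lo,hi in((.034,.044),(.045,.051)):
        k=(Z>lo)&(Z<hi)&(abs(U-.58)<.055);h=np.histogram(V[k],np.arange(-.2,.4,.01))[0];print(nm,lo,dict((round(-.2+.01*i,2),int(a)) for i,a in enumerate(h) if a))
    k=(Z>.02)&(abs(U-.58)<.12)&(V>.17)&(V<.32);h=np.histogram(V[k],np.arange(.17,.33,.01))[0];print("bridge",h)
    k=(Z>.088)&(Z<.13)&(abs(U-.58)<.1)&(V>.12)&(V<.28);print(np.percentile(V[k],[2,50,98]))
mw=camera_model("wrist");print(mw["xyz"])
E
python3 - <<'E'
from h import *
s=arm.observe();print(s["joint_pos"].round(3),s["effort"].round(2))
for t in("carrier","gauge_station","gauge_bridge"):
  for n in("scene","side"):
    o=spot_point(t,n)
    if o: print(t,n,o[0]["score"],atz(camera_model(n),o[0]["point"],dict(carrier=0,gauge_station=.008,gauge_bridge=.106)[t]).round(4))
E
```

```text
before cap tops {-0.15: 7, -0.14: 24, -0.1: 22, -0.09: 31, -0.08: 35, -0.07: 10, 0.03: 6, 0.04: 14, 0.05: 32, 0.06: 31, 0.07: 31, 0.08: 20, 0.09: 15}
before 0.034 {-0.15: 18, -0.14: 60, -0.13: 75, -0.12: 78, -0.11: 50, -0.1: 34, -0.09: 33, -0.08: 54, -0.07: 82, -0.06: 79, -0.05: 79, -0.04: 83, -0.03: 84, -0.02: 85, -0.01: 83, 0.0: 87, 0.01: 88, 0.02: 77, 0.03: 54, 0.04: 42, 0.05: 38, 0.06: 69, 0.07: 65, 0.08: 57, 0.09: 71, 0.1: 94, 0.11: 37, 0.34: 12, 0.35: 49}
before 0.045 {-0.15: 13, -0.14: 31, -0.13: 12, -0.12: 8, -0.11: 11, -0.1: 13, -0.09: 18, -0.08: 23, -0.07: 18, -0.06: 10, -0.05: 10, -0.04: 10, -0.03: 13, -0.02: 11, -0.01: 13, 0.0: 14, 0.01: 8, 0.02: 11, 0.03: 15, 0.04: 17, 0.05: 21, 0.06: 11, 0.07: 12, 0.08: 19, 0.09: 22, 0.1: 10, 0.11: 3}
bridge [ 41  29  28 344 459 192  41  39  39  84  94  98  98 100  97]
[0.19999032 0.2142773  0.22178009]
now cap tops {-0.05: 3, -0.04: 6, -0.03: 10, -0.02: 5, -0.01: 10, 0.0: 13, 0.04: 31, 0.05: 29, 0.06: 57, 0.07: 2, 0.11: 25, 0.12: 34, 0.13: 54, 0.14: 8, 0.18: 33, 0.19: 9}
now 0.034 {-0.02: 9, -0.01: 28, 0.0: 88, 0.01: 85, 0.02: 90, 0.03
[... 267 characters left out ...]
01: 11, 0.02: 10, 0.03: 11, 0.04: 13, 0.05: 15, 0.06: 22, 0.07: 11, 0.08: 14, 0.09: 13, 0.1: 10, 0.11: 14, 0.12: 17, 0.13: 21, 0.14: 17, 0.15: 12, 0.16: 12, 0.17: 13, 0.18: 15, 0.19: 4, 0.21: 1, 0.22: 13, 0.23: 13, 0.24: 5}
bridge [112 104  53 338 505 272 123  84  41  76  94  98  98 101  98]
[0.20014696 0.21390078 0.22180425]
[ 0.48780972 -0.1089183   0.2032485 ]
[ 0.372  0.674 -0.338  2.035  0.442  0.503  1.128] [  0.11 -49.03  -3.59 -10.67   0.     0.    -0.  ]
carrier scene 0.92 [[0.5943 0.0296 0.    ]]
carrier side 0.81 [[0.5871 0.0207 0.    ]]
gauge_station side 0.57 [[0.4761 0.2128 0.008 ]]
gauge_bridge scene 0.74 [[0.6087 0.1231 0.106 ]]
gauge_bridge side 0.75 [[0.6007 0.1206 0.106 ]]
```

```bash
python3 - <<'E'
from h import *
yaw=.155;X=np.array([np.cos(yaw),-np.sin(yaw)]);Y=np.array([np.sin(yaw),np.cos(yaw)])
for n in("scene","side"):
    m=camera_model(n);im,d=capture(n);P=cloud(m,d);Z=P[...,2];U=P[...,:2]@X;V=P[...,:2]@Y
    k=(abs(U-.58)<.07)&(V>.17)&(V<.24)&(Z>.045)&(Z<.105)
    rc=np.argwhere(k);print(n,k.sum(),rc.min(0),rc.max(0))
    H,_,_=np.histogram2d(V[k],Z[k],[np.arange(.17,.25,.01),np.arange(.045,.11,.01)]);print(H.astype(int))
    if n=="scene": r0,c0=195,250; a=im[190:265,270:370]
    else: b=im[150:225,205:305]
cv2.imwrite("pics/br.png",np.vstack([cv2.resize(a,(400,300),interpolation=cv2.INTER_CUBIC),cv2.resize(b,(400,300),interpolation=cv2.INTER_CUBIC)]))
E
```

```text
scene 140 [201 297] [230 325]
[[13  0  0  0  0  0]
 [21 10 41  4  0  0]
 [ 3  1 13  4  0  0]
 [ 0  0  0  0  0  0]
 [ 1  0  0  0  0  0]
 [14  0  0  0  0  0]
 [15  0  0  0  0  0]]
side 197 [171 230] [194 248]
[[ 1  0  0  0  0  0]
 [24 47 51  1  0  0]
 [ 2  3 29  9  0  0]
 [ 1  0 18  1  0  8]
 [ 0  0  1  0  0  1]
 [ 0  0  0  0  0  0]
 [ 0  0  0  0  0  0]]
```

View pics/br.png

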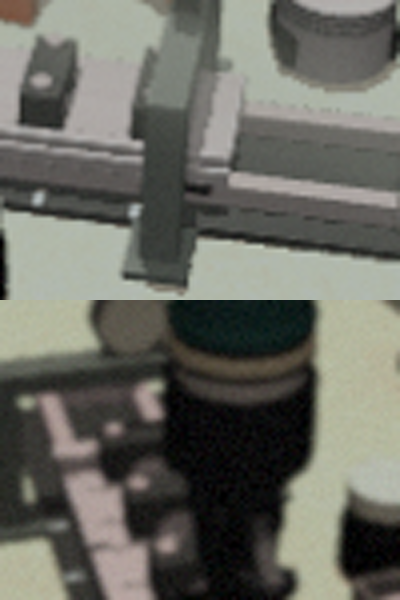

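Nothing visible is blocking it. I'll retry in small steps and watch the force, keeping every commanded position at or short of the station so a sudden release can't overrun.

Emit:
play_rows:
  motion:
    - [0,0.02,0,0,0,0]
    - [0,0.04,0,0,0,0]
    - [0,0.06,0,0,0,0]
    - [0,0.06,0,0,0,0]

```text
time: 36.05
eef_pos: [0.5678, -0.1165, 0.0612]
tcp_rot: [[-0.988, 0.155, -0.0], [0.155, 0.988, -0.001], [0.0, -0.001, -1.0]]
wrist_force: [0.2, -1.3, 0.7]
gripper_width: 0.001
gripper_force: 1.0
```

Emit:
play_rows:
  motion:
    - [0,0.02,0,0,0,0]
    - [0,0.04,0,0,0,0]
    - [0,0.04,0,0,0,0]

```text
time: 36.35
eef_pos: [0.5679, -0.116, 0.0613]
tcp_rot: [[-0.987, 0.158, -0.002], [0.158, 0.987, -0.005], [0.001, -0.005, -1.0]]
wrist_force: [-0.9, -7.0, 1.3]
gripper_width: 0.001
gripper_force: 3.9
```

Emit:
play_rows:
  motion:
    - [0,0.02,0,0,0,0]
    - [0,0.04,0,0,0,0]
    - [0,0.04,0,0,0,0]

```text
time: 36.65
eef_pos: [0.5679, -0.1158, 0.0613]
tcp_rot: [[-0.987, 0.16, -0.003], [0.16, 0.987, -0.009], [0.002, -0.01, -1.0]]
wrist_force: [-1.4, -13.2, 2.3]
gripper_width: -0.0
gripper_force: 6.6
```

```bash
python3 sd.py
```

```text
TCP V -0.026697133463009698 [ -1.36632895 -13.18963494   2.34999347] 36.65
((567.7681884765625, -18.596370697021484), (16.0660457611084, 43.1627197265625), 29.560152053833008)
((586.1668701171875, 55.10170364379883), (62.34851837158203, 27.305866241455078), 0.6779256463050842)
((597.8306274414062, 112.84555053710938), (40.39619064331055, 5.305318355560303), 5.396637916564941)
```

```bash
python3 - <<'E'
from h import *
s=arm.observe();F=s["wrist_force"];T=s["wrist_torque"];print(F,T,"rz",-T[0]/F[1],"rx",T[2]/F[1],s["time"],s["eef_pos"])
yaw=.155;X=np.array([np.cos(yaw),-np.sin(yaw)]);Y=np.array([np.sin(yaw),np.cos(yaw)])
m=camera_model("scene");im,d=capture("scene");P=cloud(m,d);Z=P[...,2];U=P[...,:2]@X;V=P[...,:2]@Y
# gripper silhouette: height of points vs V, near the plate
k=(U>.5)&(U<.68)&(V>-.12)&(V<.1)&(Z>.05)&(Z<.25)
H,a,b=np.histogram2d(Z[k],V[k],[np.arange(.05,.26,.01),np.arange(-.12,.11,.01)]);print(H[::-1].astype(int))
E
```

```text
[ -1.49640425 -13.13529083   2.96833452] [-2.68567556  0.26522428  0.00848437] rz -0.20446258818052182 rx -0.0006459218283937681 36.7 [ 0.56786172 -0.11573114  0.06133939]
[[ 0  0  0  0  0  0  2  8 10 15 14 15 16  4  0  0  0  0  0  0  0  0]
 [ 0  0  0  0  0  2 15 18 18 21 24 24 39  5  0  0  0  0  0  0  0  0]
 [ 0  0  0  0  0  0  7 14 13 13 16 19 26 13  0  0  0  0  0  0  0  0]
 [ 0  0  0  0  0  0  6 11 12 16 17 19 26  8  0  0  0  0  0  0  0  0]
 [ 0  0  0  0  0  0  5 11 14 12 17 15 20 14  0  0  0  0  0  0  0  0]
 [ 0  0  0  0  0  0  6  7 11 13 14 18 16 13  0  0  0  0  0  0  0  0]
 [ 0  0  0  0  0  1  1  0  0  0  0  2 13 13  0  0  0  0  0  0  0  0]
 [ 0  0  0  0  0  8 14  7  6 10 12 13 15 22  0  0  0  0  0  0  0  0]
 [ 0  0  0  0  5  7 14 13 24 13 18 17 12 16  7  0  0  0  0  0  0  0]
 [ 0  0  0 17 18 10  8  7 15  9 13 16  9  8 22 23  0  0  0  0  0  0]
 [ 0  0  0  7 15 16  1  8 16 12 11 15  3 16 15  7  0  0  0  0  0  0]
 [ 0  0  0  0 10 29  5  4 15  5 16  5  4 13 11  0  0  0  0  0  0  0]
 [ 0  0  0  0  0 15 26  1 13 10 11  8 14 10  1  0  0  0  0  0  0  0]
 [ 0  0  0  0  0  4 19 12 16  9 18 19 14  1  0  0  0  0  0  0  0  0]
 [ 0  0  0  0  0  0  3  6  9 16 14  2  3  0  0  0  0  0  0  0  0  0]
 [ 0  0  0  0  0  0  0  0 10 10 14  0  0  0  0  0  0  0  0  0  0  0]
 [ 0  0  0  0  0  0  0  0 10 15 21 48 16  0  0  0  0  1  1  0  0  0]
 [ 0  0  0  0  0  0  0  0  6 14  7 12 20  0  0  0 37 58 67  2  0  0]
 [ 0  0  0  0  0  0  0  0  6  3  4 14 19  0  0  0  6 16 24  6  0  0]
 [ 0  0  0  0  0  0  0  0  0  0  3 10 24  1  0  3  8 16 25  7  3  1]]
```

The torque shows the contact is at the plate, centred, so the carrier itself is sticking. I'd rather not load a spring behind it, so I'll grip the push plate from above. That gives control in both directions if it lets go suddenly.

Emit:
play_rows:
  motion:
    - [0,-0.1,0,0,0,0]
    - [0,-0.2,0,0,0,0]
    - [0,-0.2,-0.4,0,0,0]
    - [0,-0.2,-0.6,0,0,0]
    - [0,-0.2,-0.6,0,0,0]
    - [0,-0.2,-0.6,0,0,0]

```text
time: 37.35
eef_pos: [0.5661, -0.127, 0.1213]
tcp_rot: [[-0.988, 0.154, 0.001], [0.154, 0.988, 0.001], [-0.001, 0.001, -1.0]]
wrist_force: [-0.4, -0.8, -0.1]
gripper_width: -0.004
gripper_force: 0.0
```

```bash
python3 go.py .5722 -.0951 .12 171.1; python3 sd.py
```

```text
[ 0.5661 -0.127   0.1213] az 171.13 w -0.004 j7 1.19 t 37.35
shift [-0.011  0.325  0.013] turn 0.0002 rows 0.003962639854913538
TCP V -0.03808105503122139 [-0.35334363 -0.82747158 -0.0997119 ] 37.35
((586.1897583007812, 54.647193908691406), (62.3945198059082, 27.017419815063477), 0.3822866976261139)
((586.68505859375, 125.10980987548828), (27.92174530029297, 62.488990783691406), 89.64681243896484)
```

Emit:
play_rows:
  motion:
    - [-0.005,0.15,0,0,0,0]
    - [-0.011,0.32,0,0,0,0]
    - [-0.011,0.323,0,0,0,0]
    - [-0.011,0.323,0.1,0,0,0]
    - [-0.011,0.323,0.4,0,0,0]
    - [-0.011,0.323,0.62,0,0,0]
    - [-0.011,0.323,0.64,0,0,0]
    - [-0.011,0.323,0.64,0,0,0]
  grip: 0.45

```text
time: 38.2
eef_pos: [0.5713, -0.0963, 0.0562]
tcp_rot: [[-0.988, 0.155, -0.002], [0.155, 0.988, -0.0], [0.002, -0.001, -1.0]]
wrist_force: [0.7, -0.0, 0.6]
gripper_width: 0.45
gripper_force: 0.0
```

Emit:
play_rows:
  motion:
    - [0,0,0,0,0,0]
    - [0,0,0,0,0,0]
    - [0,0,0,0,0,0]
    - [0,0,0,0,0,0]
    - [0,0,0,0,0,0]
  grip: 0.05
  grip_force: 60

```text
time: 38.7
eef_pos: [0.5729, -0.0966, 0.0583]
tcp_rot: [[-0.988, 0.156, 0.002], [0.156, 0.988, -0.001], [-0.002, -0.001, -1.0]]
wrist_force: [-1.5, -1.9, 6.6]
gripper_width: 0.151
gripper_force: 59.7
```

Emit:
play_rows:
  motion:
    - [0,0.03,0,0,0,0]
    - [0,0.06,0,0,0,0]
    - [0,0.06,0,0,0,0]

```text
time: 39.0
eef_pos: [0.573, -0.096, 0.0583]
tcp_rot: [[-0.987, 0.158, -0.001], [0.158, 0.987, -0.008], [-0.001, -0.008, -1.0]]
wrist_force: [-2.2, -10.7, 8.3]
gripper_width: 0.151
gripper_force: 60.1
```

```bash
python3 go.py .5722 -.0951 .055 171.1; python3 sd.py
```

```text
[ 0.573  -0.096   0.0583] az 170.89 w 0.151 j7 1.07 t 39.0
shift [0.009 0.008 0.033] turn -0.0012 rows 0.024113217950651005
TCP V -0.006412679022792224 [ -2.2149243  -10.6834737    8.31622511] 39.0
((582.1495361328125, 55.20835876464844), (54.57614517211914, 26.93274688720703), 0.25026199221611023)
((586.9298706054688, 121.53459930419922), (19.9954833984375, 62.71257781982422), 89.91082000732422)
```

Gripped. I'll pull back about 12 mm to see how freely it moves, then push on again.

Emit:
play_rows:
  motion:
    - [0,-0.05,0,0,0,0]
    - [0,-0.1,0,0,0,0]
    - [0,-0.15,0,0,0,0]
    - [0,-0.18,0,0,0,0]
    - [0,-0.18,0,0,0,0]

```text
time: 39.55
eef_pos: [0.5713, -0.1072, 0.0583]
tcp_rot: [[-0.988, 0.155, 0.002], [0.155, 0.988, 0.001], [-0.002, 0.001, -1.0]]
wrist_force: [-0.7, 1.0, 6.2]
gripper_width: 0.154
gripper_force: 59.8
```

Emit:
play_rows:
  motion:
    - [0,0.05,0,0,0,0]
    - [0,0.1,0,0,0,0]
    - [0,0.13,0,0,0,0]
    - [0,0.15,0,0,0,0]
    - [0,0.15,0,0,0,0]

```text
time: 40.05
eef_pos: [0.573, -0.0961, 0.0583]
tcp_rot: [[-0.988, 0.157, 0.001], [0.157, 0.988, -0.004], [-0.001, -0.004, -1.0]]
wrist_force: [-0.7, -5.9, 7.7]
gripper_width: 0.146
gripper_force: 60.0
```

Emit:
play_rows:
  motion:
    - [0,0.03,0,0,0,0]
    - [0,0.06,0,0,0,0]
    - [0,0.09,0,0,0,0]
    - [0,0.09,0,0,0,0]

```text
time: 40.45
eef_pos: [0.5738, -0.0909, 0.0583]
tcp_rot: [[-0.987, 0.159, -0.001], [0.159, 0.987, -0.008], [-0.001, -0.008, -1.0]]
wrist_force: [-1.3, -8.8, 7.0]
gripper_width: 0.156
gripper_force: 60.2
```

```bash
python3 sd.py; python3 - <<'E'
from h import *
s=arm.observe();print(s["joint_pos"].round(3),s["effort"].round(2),s["wrist_torque"])
E
```

```text
TCP V -0.0012341235451655845 [-1.29246659 -8.76834533  7.0078684 ] 40.45
((582.383544921875, 60.504554748535156), (54.84079360961914, 26.796695709228516), 0.5721054077148438)
((587.0098266601562, 125.92316436767578), (62.900474548339844, 19.581892013549805), 2.0643117427825928)
[ 0.306  0.678 -0.325  2.034  0.449  0.499  1.06 ] [ -5.34 -44.45  -8.04  -9.45  -1.08  -1.12  -0.16] [-1.42132485  0.24211418  0.18738185]
```

Emit:
play_rows:
  motion:
    - [0,0,0,0,0,0]
    - [0,0,0,0,0,0]
    - [0,0,0,0,0,0]

```text
time: 40.8
eef_pos: [0.574, -0.0896, 0.0583]
tcp_rot: [[-0.987, 0.158, -0.0], [0.158, 0.987, -0.007], [-0.001, -0.007, -1.0]]
wrist_force: [-1.2, -8.6, 8.3]
gripper_width: 0.154
gripper_force: 60.1
```

Emit:
play_rows:
  motion:
    - [0,0.01,0,0,0,0]
    - [0,0.02,0,0,0,0]
    - [0,0.02,0,0,0,0]

```text
time: 41.1
eef_pos: [0.5753, -0.0815, 0.0583]
tcp_rot: [[-0.988, 0.155, 0.002], [0.155, 0.988, 0.001], [-0.002, 0.001, -1.0]]
wrist_force: [-1.0, 0.5, 5.1]
gripper_width: 0.151
gripper_force: 59.8
```

It gave way and moved to about the station. Now to check.

```bash
python3 sd.py; python3 - <<'E'
from h import *
yaw=.155;Y=np.array([np.sin(yaw),np.cos(yaw)])
im,d=capture("scene");o=spot_point("carrier","scene");print([ (atz(camera_model("scene"),a["point"],0)[0][:2]@Y) for a in o[:1]])
E
```

```text
TCP V 0.008309075181850948 [-0.95001113  0.51201171  5.10761402] 41.1
((582.0328369140625, 69.8617172241211), (54.114315032958984, 26.646522521972656), 0.7001630067825317)
((586.5381469726562, 136.76614379882812), (62.245460510253906, 21.236244201660156), 1.2930601835250854)
[np.float64(0.05476716077847026)]
```

Emit:
play_rows:
  motion:
    - [0,0,0,0,0,0]
    - [0,0,0,0,0,0]
    - [0,0,0,0,0,0]
    - [0,0,0,0,0,0]
  grip: 0.4

```text
time: 41.65
eef_pos: [0.5742, -0.082, 0.057]
tcp_rot: [[-0.988, 0.155, -0.0], [0.155, 0.988, 0.0], [0.0, -0.0, -1.0]]
wrist_force: [0.4, -0.5, -0.2]
gripper_width: 0.399
gripper_force: 0.0
```

Emit:
play_rows:
  motion:
    - [0,0,-0.2,0,0,0]
    - [0,0,-0.5,0,0,0]
    - [0,0,-0.9,0,0,0]
    - [0,-0.4,-1,0,0,0]
    - [-0.1,-0.8,-1,0,0,0]
    - [-0.1,-0.8,-1,0,0,0]
    - [-0.1,-0.8,-1,0,0,0]

```text
time: 42.35
eef_pos: [0.5714, -0.1643, 0.157]
tcp_rot: [[-0.987, 0.158, -0.0], [0.158, 0.987, -0.0], [0.0, -0.0, -1.0]]
wrist_force: [-0.1, 0.9, -0.1]
gripper_width: 0.397
gripper_force: 0.0
```

Emit:
play_rows:
  motion:
    - [-0.2,0.3,-0.3,0,0,0]
    - [-0.3,0.7,-0.7,0,0,0]
    - [-0.3,0.8,-0.9,0,0,0]
    - [-0.3,0.8,-0.9,0,0,0]
    - [-0.3,0.8,-0.9,0,0,0]

```text
time: 42.85
eef_pos: [0.6136, -0.0864, 0.2472]
tcp_rot: [[-0.988, 0.152, -0.0], [0.152, 0.988, 0.0], [0.0, -0.0, -1.0]]
wrist_force: [0.3, -0.1, -0.8]
gripper_width: 0.396
gripper_force: 0.0
```

```bash
python3 sd.py; python3 chk.py w7
```

```text
TCP V 0.009329745930980604 [ 0.33031534 -0.11117393 -0.78649813] 42.85
((586.1685791015625, 70.44073486328125), (61.6672248840332, 26.643075942993164), 0.3903561234474182)
((586.6339111328125, 141.0755615234375), (62.00324249267578, 26.976896286010742), 0.8312719464302063)
((585.7750244140625, 209.837158203125), (60.97441101074219, 26.792329788208008), 0.4041038155555725)
227 [447.  53.] 0.0696 [497.  203.6] [29.8 16.4] 39.7
1325 [314. 143.] 0.0715 [586.   70.5] [61.3 26.4] 0.1
1372 [377. 144.] 0.0714 [586.8 140.8] [62.  26.5] 0.7
1389 [438. 143.] 0.0713 [585.9 209.8] [60.9 27.5] 0.6
deck X [0.44126311 0.67499536] Y [0.00070588 0.26372419] fence X [0.49118515 0.62147503 0.62598346]
plate 854 [0.00126895 0.01074527 0.20963399] [ 0.61224581 -0.08877379  0.24551579]
```

View pics/w7.png

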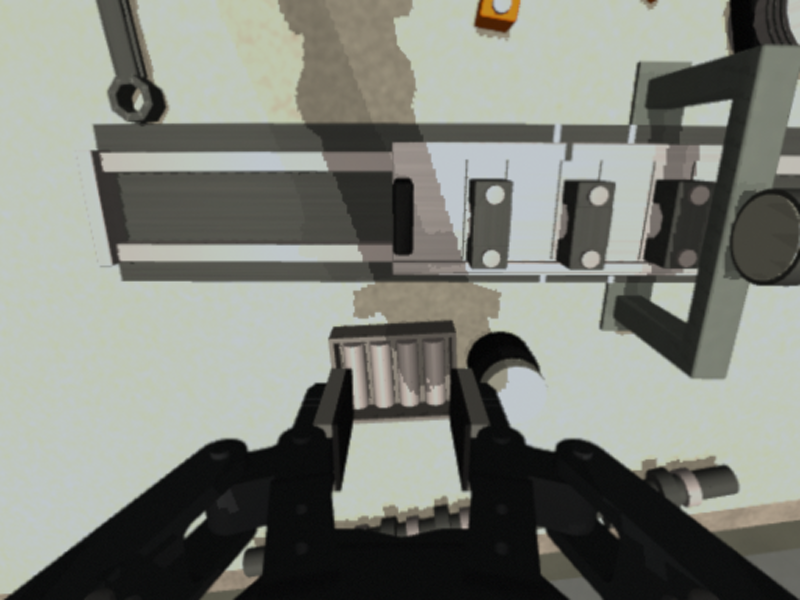

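The row is intact under the bridge. The carrier tick is at (569,155) and the station lines are at (558,133)/(543,278). One last numeric check before handing in.

```bash
python3 - <<'E'
from h import *
yaw=.155;Y=np.array([np.sin(yaw),np.cos(yaw)]);m=camera_model("wrist")
V=lambda a,b,z:(atz(m,[[b*.64,a*.64]],z)[0][:2]@Y).round(4)
t,l1,l2=V(569,155,.04),V(558,133,.008),V(543,278,.008);print(t,l1,l2)
if abs(t-(l1+l2)/2)<.003: print(arm.sign_off())
E
```

```text
0.1299 0.1307 0.13
the job is handed in; nothing more can be done
None
```

The three caps stand square against the fence on their places, and the carrier is in the gauge-station detent. The last check put it within about 1 mm of the station lines by its centre tick. On the way it stuck about 14 mm short for no visible reason, so I gripped the push plate, backed off a little and eased it in. The job is handed in, but no verdict came back.

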